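# Make up the art set and present its jar to the scanner

## Robot

A 6-joint arm with a two-finger parallel gripper is mounted at the origin on the work surface. World frame = base frame: x ahead of the robot, y to its left, z up, the work surface at z = 0. Lengths are in m, angles in rad, forces in N, time in s.
With the tool pointing down it reaches from about 0.375 to 0.975 m from the base axis. Payload 3.8 kg.
Tool frame: the origin (TCP) lies at the very end of the fingers, on their centre line; the grasp point (between the pads) lies 19 mm behind it; z points along the fingers, y is the line along which they close (so a half turn about z gives the same grasp; the last joint's range is limited). The gripper opens to 85 mm and grips with 20 to 120 N. Pads are 22 mm wide; open, the fingers measure 114 mm over their backs; the gripper's body (76 mm by 85 mm) begins 54 mm behind the grasp point. The pads swing forward as they close: fully open they stand 13 mm farther back than shut.
Start: joints at [1.269, 0.264, 1.604, -0, 1.274, -0.037], TCP at [0.177, 0.651, 0.231] pointing down, gripper open.
Joint ranges: [-2.63, 2.63], [-0.94, 2.18], [0.31, 2.57], [-1.31, 4.45], [0, 2.66], [-2.55, 2.55]. Speed limits (rad/s): [2.57, 2.57, 3.14, 3.14, 3.14, 3.14].

## Interface

Orientations are given as a unit quaternion [x, y, z, w].
In Python, from bench import manip, cams gives the robot as it stands.
- The arm moves only by the tool carry_out, never from a script. Its argument "rows" is a list of rows, each a list of 6 numbers: the shift along the tool's x, y, z each as a share of 25 mm, from -1 to 1, then the turn, a rotation vector about the tool's x, y, z each as a share of 6 degrees, from -1 to 1. In form: [[tx, ty, tz, wx, wy, wz], ...]. A call has 1 to 12 rows; each row shifts and turns the commanded pose from where the row before left it, along the tool's axes as they then stand; what a row does not reach is not made up. A row lasts 1/12 s, in which the tool goes at most 41.7 mm and 7.16 degrees, less where a joint would pass 70% of its speed; a pose out of reach is approached as far as the arm can. A call with a number of a shift or a turn outside -1 to 1 is refused whole. A call with a gripper value outside its range is refused whole. "claw" is the closure, from -1 (fully open) to 1 (shut), set as the call begins (left out, the last holds). The fingers move at their own pace and stop on an object; the grip force is fixed at half the most. Time passes only in rows, so rows that do not move let the fingers close. It gives the time, the measured TCP pose, the force, the opening and the grip force at its end, in the units of the state.
- manip.read_state(): the state, without advancing time (a new reading comes with each control period).
- cams.snapshot(name): name is "side" or "top"; returns a dict with "color" (400x640x3 uint8, red, green, blue), "fx", "fy", "cx", "cy" (pixels), "dist" ([k1, k2, p1, p2, k3] as OpenCV has them; the pictures are not rectified), "rvec" (rotation vector, rad) and "tvec" (3), from world to camera coordinates, as OpenCV has them. Camera axes: x right, y down, z forward; pixel columns grow to the right and rows downward; lengths in m; the calibration is good to about 2 mm. A picture is of the moment at which its call begins. There is no depth.
- manip.job_done(): hands the job in; it is judged then, once.
The state is a dict: "clock": time; "joint_positions": joint angles; "qd": joint speeds; "tau": joint torques, N m; "eef_pos": TCP position; "orientation": TCP orientation; "ft_force": force on the tool from outside, world axes, zero at the start; "wrist_torque": the same for the moment, N m; "width": finger opening in m; "grip_force": force on a finger pad.
Only numpy, scipy, OpenCV 4.12 (cv2) and the standard library are available. Lean on these libraries where they do the work, as an engineer would, in place of code of your own. Each camera call takes 0.05 s, during which the arm holds its last target. There are 200 camera calls.

## Task

Make up the art set on the shop counter, in any order: move every marker out of the wooden stock block and through a hole of the two-tier stand, one to a hole, right down until its nose rests in the lower tier; lay every loose paint pan in a recess of the palette, one to a recess, and press it flush; and turn the jar, standing on its round scan spot, so that its bar-code label faces the scanner window. Leave the other things on the counter where they are; if something gets knocked out of place, put it right.

Things in the scene. Friction and masses are not known exactly. Their poses are not given: they have to be found in the camera images.
- hole1 (a point): Round 14 mm through hole 1 of 4 (45 mm apart along y) in the marker stand's upper plate: centre of its mouth at the plate's top, 72 mm up; axes are the stand's, y along the row, z up. Stand: fixed, two aluminium tiers between wooden cheeks, 50 (x) x 210 (y) x 72 mm high. Upper plate 12 mm thick.
- hole2 (a point): Round 14 mm through hole 2 of 4 (45 mm apart along y) in the marker stand's upper plate: centre of its mouth at the plate's top, 72 mm up; axes are the stand's, y along the row, z up. Under each hole the lower tier has a square pocket of 16 mm, its floor 4 mm and its mouth 14 mm above the counter.
- hole3 (a point): Round 14 mm through hole 3 of 4 (45 mm apart along y) in the marker stand's upper plate: centre of its mouth at the plate's top, 72 mm up; axes are the stand's, y along the row, z up. Stand and stock block may change sides.
- hole4 (a point): Round 14 mm through hole 4 of 4 (45 mm apart along y) in the marker stand's upper plate: centre of its mouth at the plate's top, 72 mm up; axes are the stand's, y along the row, z up. 
- recess1 (a point): Recess 1 of 3 of the black palette (fixed, 58 (x) x 160 (y) mm, 16 mm thick): centre, level with the palette's top, 16 mm up; axes are the palette's. Each recess is 34 mm (x) by 24 mm (y), 12 mm deep; 45 mm apart along y, open upward.
- recess2 (a point): Recess 2 of 3 of the black palette (fixed, 58 (x) x 160 (y) mm, 16 mm thick): centre, level with the palette's top, 16 mm up; axes are the palette's. Each recess is 34 mm (x) by 24 mm (y), 12 mm deep; 45 mm apart along y, open upward.
- recess3 (a point): Recess 3 of 3 of the black palette (fixed, 58 (x) x 160 (y) mm, 16 mm thick): centre, level with the palette's top, 16 mm up; axes are the palette's. Each recess is 34 mm (x) by 24 mm (y), 12 mm deep; 45 mm apart along y, open upward.
- marker1: Paint marker, one of 2 to 4 alike, 140 mm, 30 g: white barrel 12 mm thick, nose tapering over 12 mm to a 6 mm flat end; round black cap 16 mm thick, 95 to 140 mm above the nose end: hold it there. Origin: centre of nose end; z along the marker to the cap. None if absent. At the start the markers stand loosely, nose down, in the stock block.
- marker2: Paint marker, one of 2 to 4 alike, 140 mm, 30 g: white barrel 12 mm thick, nose tapering over 12 mm to a 6 mm flat end; round black cap 16 mm thick, 95 to 140 mm above the nose end: hold it there. Origin: centre of nose end; z along the marker to the cap. None if absent. Stock block: fixed, wood, 50 x 190 x 50 mm high, four 14 mm square pockets 45 mm apart in a row, 45 mm deep.
- marker3: Paint marker, one of 2 to 4 alike, 140 mm, 30 g: white barrel 12 mm thick, nose tapering over 12 mm to a 6 mm flat end; round black cap 16 mm thick, 95 to 140 mm above the nose end: hold it there. Origin: centre of nose end; z along the marker to the cap. None if absent. 
- marker4: Paint marker, one of 2 to 4 alike, 140 mm, 30 g: white barrel 12 mm thick, nose tapering over 12 mm to a 6 mm flat end; round black cap 16 mm thick, 95 to 140 mm above the nose end: hold it there. Origin: centre of nose end; z along the marker to the cap. None if absent. 
- pan1: Paint pan, one of 2 or 3 alike: grey block 30 mm (x) x 20 mm (y) x 12 mm high, 20 g, reddish paint on top, lying on the counter at the start. Origin: centre of underside, z up. Fits a recess loosely (2 mm all round), its x along the palette's x (either way), then flush with the palette's top. None if absent.
- pan2: Paint pan, one of 2 or 3 alike: grey block 30 mm (x) x 20 mm (y) x 12 mm high, 20 g, reddish paint on top, lying on the counter at the start. Origin: centre of underside, z up. Fits a recess loosely (2 mm all round), its x along the palette's x (either way), then flush with the palette's top. None if absent.
- pan3: Paint pan, one of 2 or 3 alike: grey block 30 mm (x) x 20 mm (y) x 12 mm high, 20 g, reddish paint on top, lying on the counter at the start. Origin: centre of underside, z up. Fits a recess loosely (2 mm all round), its x along the palette's x (either way), then flush with the palette's top. None if absent.
- scanner: black counter scanner, fixed, 55 mm deep, 100 mm wide, 100 mm high. Its glass window is on the face that looks along its own -x. Origin: at the counter under the middle of the window face.
- spot (a point): centre of the scan spot, a flat dark disc of 84 mm on the counter, 100 mm in front of the window
- jar: paint jar, round, 49 mm thick, 61 mm high, about 150 g, white with a grey lid (top 15 mm); stands on the scan spot at the start. Origin: centre of the underside; z up; its own x axis points out through the bar-code label. A dark strip on the lid runs from near the middle of the lid to its rim on the label's side.
- label (a point): middle of the bar-code label on the jar's side, 25 mm from the jar's axis and 24 mm up
- tape: bystander, loose, to be left where it is: roll of tape lying flat, 90 mm across, 24 mm high. Origin: centre of the underside.
- eraser: bystander, loose, to be left where it is: white eraser block 55 x 24 x 16 mm. Origin: centre of the underside.
- ink: bystander, loose, to be left where it is: ink jar 44 mm thick, 75 mm high. Origin: centre of the underside.
- gluestick: bystander, loose, to be left where it is: white glue stick standing, 26 mm thick, 85 mm high. Origin: centre of the underside.
- cardbox: bystander, loose, to be left where it is: cardboard box 70 x 110 x 35 mm. Origin: centre of the underside.
- cup: bystander, loose, to be left where it is: white ceramic cup, 72 mm across, 85 mm high. Origin: centre of the underside.

How it is judged:
At the end, for the whole second after the job is handed in: Markers in own stand holes: nose below 8 mm, within 8 mm of hole axis, lean under 0.14 rad. Pans in own recesses: within 5 mm of centre, within 1.8 mm of flush, level to 0.09 rad. Jar upright within 18 mm of spot centre, label to scanner within 0.25 rad. All at rest ((horizontal distance between marker1 and hole1 below 0.008 m or horizontal distance between marker1 and hole2 below 0.008 m or horizontal distance between marker1 and hole3 below 0.008 m or horizontal distance between marker1 and hole4 below 0.008 m) and height (world z) of each of marker1, marker2, marker3, marker4 below 0.008 m and angle between each of marker1, marker2, marker3, marker4's own z axis and vertical below 0.14 rad and linear speed of each of marker1, marker2, marker3, marker4, pan1, pan2, pan3, jar below 0.02 m/s and (horizontal distance between marker2 and hole1 below 0.008 m or horizontal distance between marker2 and hole2 below 0.008 m or horizontal distance between marker2 and hole3 below 0.008 m or horizontal distance between marker2 and hole4 below 0.008 m) and (horizontal distance between marker3 and hole1 below 0.008 m or horizontal distance between marker3 and hole2 below 0.008 m or horizontal distance between marker3 and hole3 below 0.008 m or horizontal distance between marker3 and hole4 below 0.008 m) and (horizontal distance between marker4 and hole1 below 0.008 m or horizontal distance between marker4 and hole2 below 0.008 m or horizontal distance between marker4 and hole3 below 0.008 m or horizontal distance between marker4 and hole4 below 0.008 m) and (horizontal distance between pan1 and recess1 below 0.005 m or horizontal distance between pan1 and recess2 below 0.005 m or horizontal distance between pan1 and recess3 below 0.005 m) and height (world z) of each of pan1, pan2, pan3 below 0.0058 m and angle between each of pan1, pan2, pan3's own z axis and vertical below 0.09 rad and (horizontal distance between pan2 and recess1 below 0.005 m or horizontal distance between pan2 and recess2 below 0.005 m or horizontal distance between pan2 and recess3 below 0.005 m) and (horizontal distance between pan3 and recess1 below 0.005 m or horizontal distance between pan3 and recess2 below 0.005 m or horizontal distance between pan3 and recess3 below 0.005 m) and horizontal distance between jar and spot below 0.018 m and angle between jar's own z axis and vertical below 0.08 rad and angle between the x axis of jar and the x axis of scanner, either way round below 0.25 rad and horizontal distance between label and scanner below 0.1 m); the robot touches nothing.
It fails at once if a bystander is displaced by more than 40 mm or knocked over (distance of any of tape, eraser, ink, gluestick, cardbox, cup from where it was at the start of the episode above 0.04 m or angle between any of tape, eraser, ink, gluestick, cardbox, cup's own z axis and vertical above 0.5 rad).
Of marker1, marker2, marker3, marker4 only 2 to 4 are there at a start; the rules pass over those that are not, and their reading is None.
Of pan1, pan2, pan3 only 2 to 3 are there at a start; the rules pass over those that are not, and their reading is None.
At some moment in a run one of pan1, pan2, pan3, jar may be knocked a few centimetres aside while the robot is not near it.
It also fails if it takes over 210 s, if anything falls off the work surface, if the arm or the gripper's body presses on something with over 40 N, if the wrist force passes 120 N, or if a joint passes its speed limit or range.

## Working session

There is one attempt and no reset: what is moved stays moved. The work goes in short steps, Python scripts to look and compute and a tool call to move; the robot and the scene stay as the last step left them, time stands still between calls to the robot, and variables do not carry over. Pictures are saved under pics/ and viewed, at most 14 in all, crops included, and the job is handed in when it is done.

Besides the shell and the picture viewer there is one more tool, called after "Request:" as name([rows], argument=value, ...), one row to a line, values as JSON. carry_out: Moves the arm, as the interface text tells. Shift numbers are shares of 25 mm and turn numbers shares of 6 degrees, none past 1 either way. Its arguments: {"type":"object","properties":{"rows":{"type":"array","items":{"type":"array","items":{"type":"number"}}},"claw":{"type":"number"}},"required":["rows"]}

```bash
mkdir -p pics; ls; cat > h.py <<'E'
from bench import manip, cams
import cv2, numpy as np
from scipy.spatial.transform import Rotation as R
def snap(n,f=None):
    s=cams.snapshot(n); s['K']=np.array([[s['fx'],0,s['cx']],[0,s['fy'],s['cy']],[0,0,1.]]); s['dist']=np.array(s['dist'],float)
    s['R']=cv2.Rodrigues(np.array(s['rvec'],float))[0]; s['t']=np.array(s['tvec'],float).ravel()
    if f: cv2.imwrite(f,cv2.cvtColor(s['color'],cv2.COLOR_RGB2BGR))
    return s
def ray(s,p):
    u=cv2.undistortPoints(np.array([[p]],float),s['K'],s['dist'])[0,0]
    return -s['R'].T@s['t'], s['R'].T@np.array([u[0],u[1],1])
def onz(s,p,z):
    c,d=ray(s,p); return c+d*(z-c[2])/d[2]
def tri(s1,p1,s2,p2):
    c1,d1=ray(s1,p1);c2,d2=ray(s2,p2);d1/=np.linalg.norm(d1);d2/=np.linalg.norm(d2)
    l=np.linalg.lstsq(np.c_[d1,-d2],c2-c1,rcond=None)[0]
    a=c1+l[0]*d1;b=c2+l[1]*d2
    return (a+b)/2,np.linalg.norm(a-b)
def proj(s,P):
    return cv2.projectPoints(np.atleast_2d(np.array(P,float)),s['R'],s['t'],s['K'],s['dist'])[0][:,0]
def crop(s,x0,y0,x1,y1,k,f):
    c=cv2.cvtColor(s['color'][y0:y1,x0:x1],cv2.COLOR_RGB2BGR)
    cv2.imwrite(f,cv2.resize(c,None,fx=k,fy=k,interpolation=cv2.INTER_CUBIC))
E
python3 - <<'E'
from h import *
import pickle
np.set_printoptions(precision=4,suppress=True)
a=snap('top','pics/top0.png');b=snap('side','pics/side0.png')
pickle.dump((a,b),open('s0.pkl','wb'))
for s in(a,b):print(-s['R'].T@s['t'],s['R'][2],s['fx'],s['dist'])
st=manip.read_state();print(st['eef_pos'],st['orientation'],st['width'],st['clock'])
E
```

```text
pics
[ 0.4938 -0.0248  1.182 ] [ 0.0884 -0.0154 -0.996 ] 377.7737103470164 [-0.0466  0.      0.      0.      0.    ]
[0.1616 0.7234 1.114 ] [ 0.3092 -0.5615 -0.7675] 502.0865575522268 [-0.0542  0.      0.      0.      0.    ]
[0.1764 0.6509 0.2301] [ 0.132   0.9912 -0.001  -0.0002] 0.08572809662103946 0.1
```

View pics/top0.png

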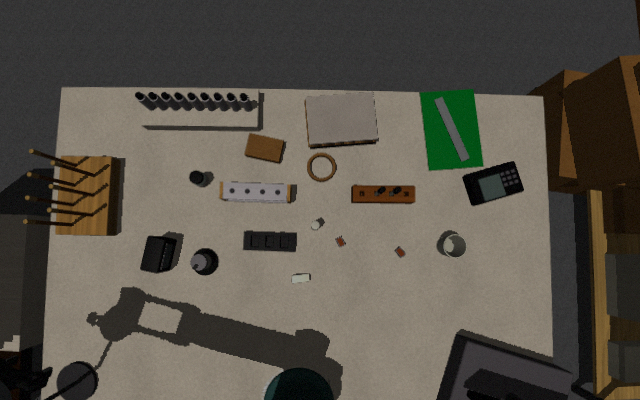

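View pics/side0.png

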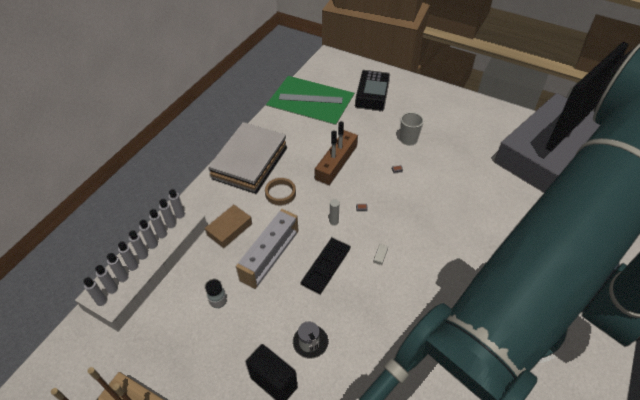

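The top view shows two markers at about (380,190) and (397,190) in the block (383,194). There are two pans, at (340,241) and (400,252). The stand is at (255,192), the palette at (270,241), the jar at (204,261) and the scanner at (158,253). The side view agrees. Next I'll enlarge.

```bash
python3 - <<'E'
from h import *
import pickle
a,b=pickle.load(open('s0.pkl','rb'))
crop(a,140,175,305,290,4.8,'pics/t1.png')
crop(a,305,175,435,270,6,'pics/t2.png')
crop(b,230,205,360,400,3.05,'pics/s1a.png');crop(b,300,115,420,220,5,'pics/s2.png')
crop(b,225,205,360,305,5.9,'pics/s1.png')
E
```

```text
(no output)
```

View pics/t1.png

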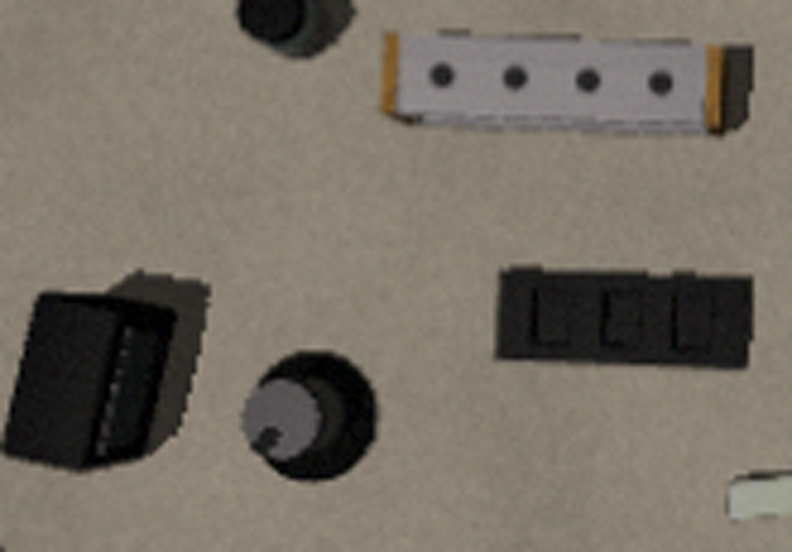

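View pics/t2.png

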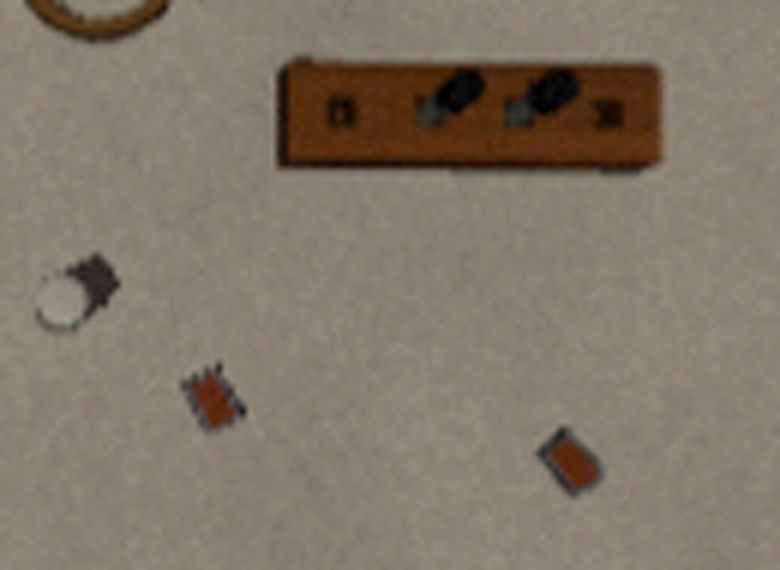

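View pics/s2.png

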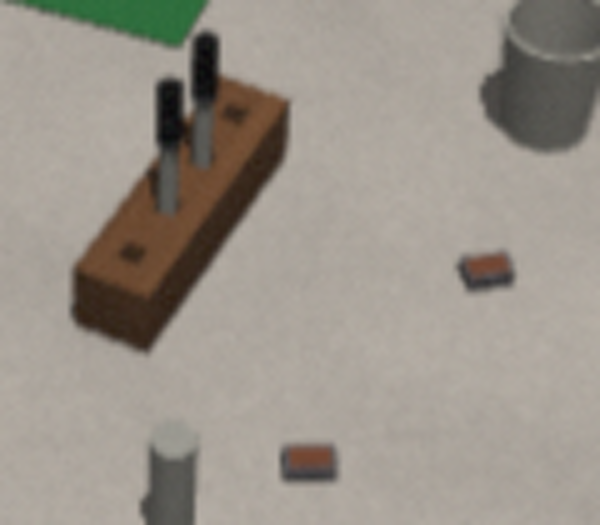

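View pics/s1.png

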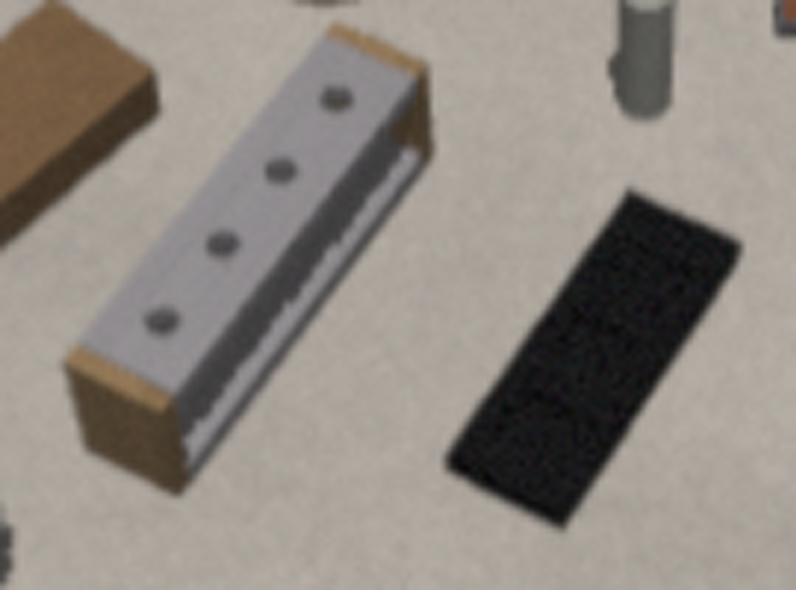

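```bash
python3 - <<'E'
from h import *
import pickle
a,b=pickle.load(open('s0.pkl','rb'))
np.set_printoptions(precision=4,suppress=True)
A=lambda p,k,o:((np.array(p)+.5)/k-.5)+np.array(o)
T1=lambda *p:A(p,4.8,(140,175)); T2=lambda *p:A(p,6,(305,175)); S1=lambda *p:A(p,5.9,(225,205)); S2=lambda *p:A(p,5,(300,115))
print('holes')
for t,s in zip([(442,75),(515,77),(588,80),(661,83)],[(163,321),(223,243),(281,171),(337,99)]):print(*tri(a,T1(*t),b,S1(*s)), onz(a,T1(*t),.072),onz(b,S1(*s),.072))
print('palette')
for t,s in zip([(500,270),(752,277),(748,368),(497,359)],[(447,462),(630,190),(742,243),(563,524)]):print(*tri(a,T1(*t),b,S1(*s)),onz(a,T1(*t),.016),onz(b,S1(*s),.016))
print('marker tops/bases')
for t,s in zip([(468,84),(562,84)],[(170,84),(205,38)]):print(*tri(a,T2(*t),b,S2(*s)))
for t,s in zip([(429,113),(517,113)],[(168,210),(202,163)]):print(onz(a,T2(*t),.05),onz(b,S2(*s),.05))
print('block corners');
for p in [(285,66),(660,66),(660,163),(282,163)]:print(onz(a,T2(*p),.05))
print('pockets')
for p in [(342,111),(608,113)]:print(onz(a,T2(*p),.05))
for p in [(132,252),(235,113)]:print(onz(b,S2(*p),.05))
print('pans')
def red(s,box):
    x0,y0,x1,y1=box;c=s['color'][y0:y1,x0:x1].astype(int)
    m=((c[...,0]-c[...,2]>30)).astype(np.uint8);n,l,st,ce=cv2.connectedComponentsWithStats(m)
    return [(ce[i]+[x0,y0],np.argwhere(l==i)[:,::-1]+[x0,y0]) for i in range(1,n) if st[i,4]>10]
for bx,by in(((328,230,352,252),(350,200,372,216)),((388,240,412,262),(388,162,408,176))):
    ra,rb=red(a,bx),red(b,by)
    print(len(ra),len(rb));print(*tri(a,ra[0][0],b,rb[0][0]))
    for s,r in((a,ra),(b,rb)):
        P=np.array([onz(s,p,.012)[:2] for p in r[0][1]])
        w,v=np.linalg.eigh(np.cov(P.T));print('  ',P.mean(0),'long axis deg',np.degrees(np.arctan2(v[1,1],v[0,1]))%180,np.sqrt(w*12),len(P))
print('jar lid',onz(a,T1(282,420),.061),'strip',onz(a,T1(263,443),.061),'spot',onz(a,T1(315,416),0))
for p in [(40,293),(5,455),(85,470),(117,300),(90,468)]:print('scanner top',onz(a,T1(*p),.1))
crop(b,235,310,345,400,6,'pics/s3.png')
E
```

```text
holes
[0.6386 0.2072 0.0712] 0.0008644288486803665 [0.6381 0.2068 0.072 ] [0.6386 0.2077 0.072 ]
[0.6379 0.162  0.0716] 0.0007379067911773181 [0.6375 0.1618 0.072 ] [0.638  0.1624 0.072 ]
[0.6369 0.1172 0.0702] 0.0008326776271141667 [0.6363 0.1168 0.072 ] [0.6365 0.1184 0.072 ]
[0.6357 0.0721 0.0707] 0.0010430029085657388 [0.6351 0.0718 0.072 ] [0.6357 0.0731 0.072 ]
palette
[0.5204 0.1785 0.0096] 0.000650635173206498 [0.5199 0.1772 0.016 ] [0.5186 0.1817 0.016 ]
[0.518  0.0158 0.0112] 0.0003449395592504184 [0.5178 0.0156 0.016 ] [0.5167 0.0189 0.016 ]
[0.4599 0.0174 0.011 ] 0.0006678776626279893 [0.4597 0.0171 0.016 ] [0.4588 0.0208 0.016 ]
[0.4633 0.1794 0.0062] 0.0008165007890885137 [0.4631 0.1775 0.016 ] [0.461  0.1843 0.016 ]
marker tops/bases
[ 0.6402 -0.2261  0.1456] 0.0013092234894250651
[ 0.6406 -0.27    0.146 ] 0.0008261801266527663
[ 0.6379 -0.2251  0.05  ] [ 0.6378 -0.2211  0.05  ]
[ 0.6386 -0.2698  0.05  ] [ 0.6383 -0.2663  0.05  ]
block corners
[ 0.6607 -0.1521  0.05  ]
[ 0.6638 -0.3431  0.05  ]
[ 0.6143 -0.3426  0.05  ]
[ 0.6114 -0.1508  0.05  ]
pockets
[ 0.6382 -0.181   0.05  ]
[ 0.6394 -0.3163  0.05  ]
[ 0.6402 -0.1803  0.05  ]
[ 0.6406 -0.3153  0.05  ]
pans
1 1
[ 0.4923 -0.1192  0.0142] 0.0021361155314500967
   [ 0.4914 -0.1198] long axis deg 30.662986061859414 [0.0138 0.0237] 34
   [ 0.494  -0.1204] long axis deg 26.076716020214633 [0.0142 0.0223] 31
1 1
[ 0.4624 -0.3063  0.0126] 0.001242655164033148
   [ 0.4618 -0.3067] long axis deg 43.354952955632 [0.0142 0.0247] 36
   [ 0.4631 -0.3066] long axis deg 44.20756371017208 [0.0143 0.0235] 27
jar lid [0.4251 0.3006 0.061 ] strip [0.4109 0.3118 0.061 ] spot [0.4242 0.297  0.    ]
scanner top [0.5001 0.4373 0.1   ]
scanner top [0.4039 0.4538 0.1   ]
scanner top [0.396  0.4055 0.1   ]
scanner top [0.4967 0.3908 0.1   ]
scanner top [0.3973 0.4025 0.1   ]
```

View pics/s3.png

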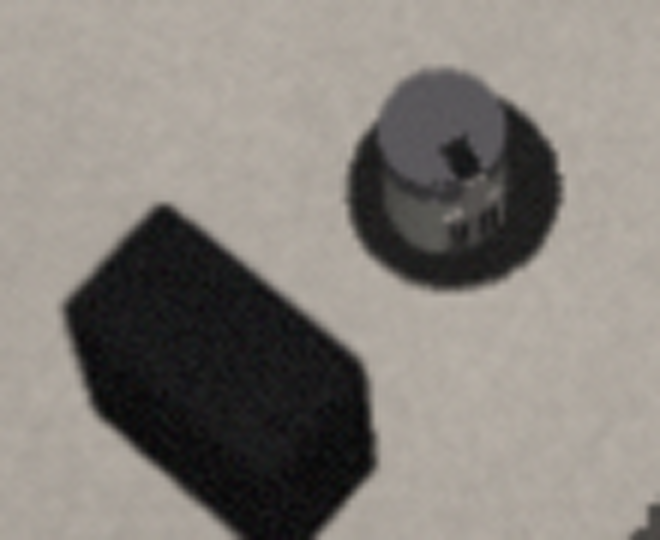

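Side crop: the jar lid is centred near (442,131). Its strip runs from (455,140) to (470,172), with the label below it, and the scanner's top face runs (165,205)–(365,365). Next is a sub-pixel fit of the palette, pans and scanner.

```bash
cat > fit.py <<'E'
from h import *
from scipy.optimize import minimize
def box(x,y,yaw,d,z0=0):
    c,s=np.cos(yaw),np.sin(yaw)
    return np.array([[x+c*i*d[0]/2-s*j*d[1]/2,y+s*i*d[0]/2+c*j*d[1]/2,z0+k*d[2]] for i in(-1,1) for j in(-1,1) for k in(0,1)])
def cov(s,P,roi,ss=8):
    x0,y0,x1,y1=roi;q=(proj(s,P)+.5-[x0,y0])*ss
    m=np.zeros(((y1-y0)*ss,(x1-x0)*ss),np.uint8)
    h=cv2.convexHull(q.astype(np.float32))
    cv2.fillConvexPoly(m,np.round((h-.5)*16).astype(np.int32),255,shift=4)
    return cv2.resize(m,(x1-x0,y1-y0),interpolation=cv2.INTER_AREA)/255.
def fit(imgs,p0,d,mode,zoff=0):
    rois=[];Fs=[]
    for s in imgs:
        q=proj(s,box(*p0,d,zoff));lo=np.floor(q.min(0)-4).astype(int);hi=np.ceil(q.max(0)+5).astype(int)
        r=(lo[0],lo[1],hi[0],hi[1]);rois.append(r);c=s['color'][r[1]:r[3],r[0]:r[2]].astype(float)
        if mode=='dark':
            f=c.mean(2);f=np.clip((np.percentile(f,97)-f)/(np.percentile(f,97)-np.percentile(f,8)),0,1)
        else:
            bg=np.median(np.r_[c[0],c[-1],c[:,0],c[:,-1]],0);f=np.linalg.norm(c-bg,axis=2);f=np.clip(f/np.percentile(f,88),0,1)
        Fs.append(f)
    def cost(p): return sum(((cov(s,box(*p,d,zoff),r)-f)**2).sum() for s,r,f in zip(imgs,rois,Fs))
    best=min((minimize(cost,p0,method='Nelder-Mead',options=dict(initial_simplex=np.array([p0,np.add(p0,[e,0,0]),np.add(p0,[0,e,0]),np.add(p0,[0,0,.15])]),xatol=1e-5,fatol=1e-3)) for e in(.004,-.004)),key=lambda r:r.fun)
    return best.x,best.fun
E
python3 - <<'E'
from fit import *
import pickle
a,b=pickle.load(open('s0.pkl','rb'))
np.set_printoptions(precision=4,suppress=True)
for n,p,d,m in [('palette',[.49,.098,0],(.058,.16,.016),'dark'),('panA',[.492,-.1195,.5],(.03,.02,.012),'c'),('panB',[.462,-.3065,.76],(.03,.02,.012),'c'),('scanner',[.453,.425,-.15+0],(.1,.055,.1),'dark')]:
    for im in([a],[b],[a,b]):
        x,f=fit(im,p,d,m);print(n,x,np.degrees(x[2]),round(f,2))
S3=lambda *p:((np.array(p)+.5)/6-.5)+np.array((235,310))
for p in [(442,131),(455,141),(469,173)]:print('jar',onz(b,S3(*p),.061))
for p in [(455,188)]:print('spot',onz(b,S3(*p),0))
for p in [(165,205),(365,360),(65,305)]:print('scan',onz(b,S3(*p),.1))
g=a['color'][225:258,238:302].mean(2);g=np.clip((g-5)*6,0,255).astype(np.uint8)
cv2.imwrite('pics/pal.png',cv2.resize(g,None,fx=11,fy=11,interpolation=cv2.INTER_CUBIC))
E
```

```text
palette [ 0.4902  0.0969 -0.0191] -1.0965822682885424 14.98
palette [ 0.4909  0.0989 -0.0245] -1.402491291744636 19.41
palette [ 0.4906  0.0982 -0.0267] -1.5312329055936833 39.85
panA [ 0.4927 -0.1202  0.5157] 29.54670467825129 6.95
panA [ 0.4933 -0.1196  0.5073] 29.067559963238608 2.57
panA [ 0.4932 -0.1198  0.4934] 28.268481699344754 10.17
panB [ 0.4624 -0.306   0.7098] 40.670218011446295 3.02
panB [ 0.4634 -0.3059  0.679 ] 38.90650245220031 1.84
panB [ 0.4628 -0.3059  0.7137] 40.891700920931825 5.42
scanner [ 0.4486  0.4205 -0.1731] -9.918584452878315 128.68Traceback (most recent call last):
  File "<stdin>", line 7, in <module>
  File "fit.py", line 23, in fit
    best=min((minimize(cost,p0,method='Nelder-Mead',options=dict(initial_simplex=np.array([p0,np.add(p0,[e,0,0]),np.add(p0,[0,e,0]),np.add(p0,[0,0,.15])]),xatol=1e-5,fatol=1e-3)) for e in(.004,-.004)),key=lambda r:r.fun)
  File "fit.py", line 23, in <genexpr>
    best=min((minimize(cost,p0,method='Nelder-Mead',options=dict(initial_simplex=np.array([p0,np.add(p0,[e,0,0]),np.add(p0,[0,e,0]),np.add(p0,[0,0,.15])]),xatol=1e-5,f
[... 260 characters left out ...]
ead(fun, x0, args, callback, bounds=bounds,
                               **options)
    fsim[k] = func(sim[k])
              ~~~~^^^^^^^^
    fx = function(np.copy(x), *(wrapper_args + args))
  File "fit.py", line 22, in cost
    def cost(p): return sum(((cov(s,box(*p,d,zoff),r)-f)**2).sum() for s,r,f in zip(imgs,rois,Fs))
                        ~~~^^^^^^^^^^^^^^^^^^^^^^^^^^^^^^^^^^^^^^^^^^^^^^^^^^^^^^^^^^^^^^^^^^^^^^^
  File "fit.py", line 22, in <genexpr>
    def cost(p): return sum(((cov(s,box(*p,d,zoff),r)-f)**2).sum() for s,r,f in zip(imgs,rois,Fs))
                              ~~~~~~~~~~~~~~~~~~~~~~~^~
ValueError: operands could not be broadcast together with shapes (74,66) (63,66)
```

```bash
python3 - <<'E'
from fit import *
import pickle
a,b=pickle.load(open('s0.pkl','rb'))
np.set_printoptions(precision=4,suppress=True)
S3=lambda *p:((np.array(p)+.5)/6-.5)+np.array((235,310))
for p in [(442,131),(455,141),(469,173)]:print('jar',onz(b,S3(*p),.061))
print('spot',onz(b,S3(455,188),0))
for p in [(165,205),(365,360),(65,305)]:print('scan',onz(b,S3(*p),.1))
g=a['color'][225:258,238:302].mean(2);g=np.clip((g-8)*6,0,255).astype(np.uint8)
cv2.imwrite('pics/pal.png',cv2.resize(g,None,fx=11,fy=11,interpolation=cv2.INTER_CUBIC))
E
```

```text
jar [0.4255 0.3041 0.061 ]
jar [0.4192 0.3052 0.061 ]
jar [0.4084 0.3139 0.061 ]
spot [0.4244 0.2983 0.    ]
scan [0.4882 0.3915 0.1   ]
scan [0.3971 0.4062 0.1   ]
scan [0.4987 0.4395 0.1   ]
```

View pics/pal.png

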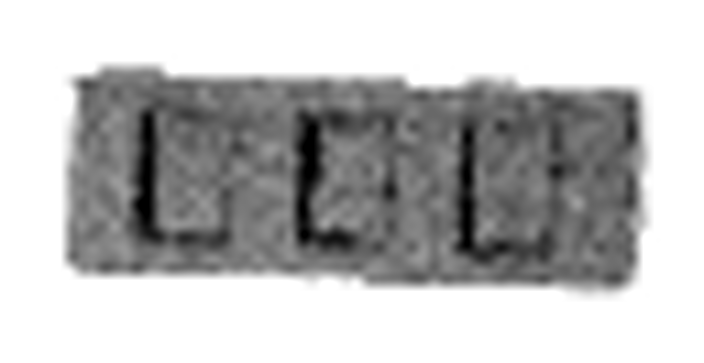

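Request:
carry_out([
  [0,0,0,0,0,1],
  [0,0,0,0,0,1],
  [0,0,0,0,0,1],
  [0,0,0,0,0,1],
  [0,0,0,0,0,1],
  [0,0,0,0,0,1],
  [0,0,0,0,0,1],
  [0,0,0,0,0,1],
  [0,0,0,0,0,1],
  [0,0,0,0,0,1],
  [0,0,0,0,0,1],
  [0,0,0,0,0,1],
], claw=-0.1)

```text
clock: 1.1
eef_pos: [0.1765, 0.651, 0.2305]
orientation: [0.691, 0.723, -0.001, 0.0]
ft_force: [0.9, 0.1, 0.2]
width: 0.0468
grip_force: 0.0
```

Palette enlarged: recess left edges at about columns 138, 297 and 462, rows 112–245, so the middle recess is at about (346,178). Now I move to the first marker.

Request:
carry_out([
  [0,0,0,0,0,0.43],
  [-1,0.52,0,0,0,0],
  [-1,0.52,0,0,0,0],
  [-1,0.52,0,0,0,0],
  [-1,0.52,0,0,0,0],
  [-1,0.52,0,0,0,0],
  [-1,0.52,0,0,0,0],
  [-1,0.52,0,0,0,0],
  [-1,0.52,0,0,0,0],
  [-1,0.52,0,0,0,0],
  [-1,0.52,0,0,0,0],
  [-1,0.52,0,0,0,0],
])

```text
clock: 2.1
eef_pos: [0.321, 0.3756, 0.2308]
orientation: [0.705, 0.709, -0.0, 0.0]
ft_force: [1.0, -0.2, 0.1]
width: 0.0467
grip_force: 0.0
```

Request:
carry_out([
  [-1,0.52,0,0,0,0],
  [-1,0.52,0,0,0,0],
  [-1,0.52,0,0,0,0],
  [-1,0.52,0,0,0,0],
  [-1,0.52,0,0,0,0],
  [-1,0.52,0,0,0,0],
  [-1,0.52,0,0,0,0],
  [-1,0.52,0,0,0,0],
  [-1,0.52,0,0,0,0],
  [-1,0.52,0,0,0,0],
  [-1,0.52,0,0,0,0],
  [-1,0.52,0,0,0,0],
])

```text
clock: 3.1
eef_pos: [0.4782, 0.0763, 0.2309]
orientation: [0.706, 0.709, -0.0, -0.0]
ft_force: [1.5, 0.5, 0.7]
width: 0.0473
grip_force: 0.0
```

Request:
carry_out([
  [-1,0.54,0,0,0,0],
  [-1,0.54,0,0,0,0],
  [-1,0.54,0,0,0,0],
  [-1,0.54,0,0,0,0],
  [-1,0.54,0,0,0,0],
  [-1,0.54,0,0,0,0],
  [-1,0.54,0,0,0,0],
  [-1,0.54,0,0,0,0],
  [-1,0.54,0,0,0,0],
  [-1,0.54,0,0,0,0],
  [-1,0.54,0,0,0,0],
  [0,0,0,0,0,0],
])

```text
clock: 4.1
eef_pos: [0.6293, -0.201, 0.2303]
orientation: [0.707, 0.708, -0.001, 0.001]
ft_force: [0.4, 0.3, 0.0]
width: 0.0468
grip_force: 0.0
```

Request:
carry_out([
  [-0.96,0.41,0,0,0,0],
  [0,0,0,0,0,0],
  [0,0,1,0,0,0],
  [0,0,1,0,0,0],
  [0,0,1,0,0,0],
  [0,0,1,0,0,0],
  [0,0,0.96,0,0,0],
  [0,0,0,0,0,0],
  [0,0,0,0,0,0],
])

```text
clock: 4.85
eef_pos: [0.6362, -0.2192, 0.1052]
orientation: [0.705, 0.709, -0.001, -0.002]
ft_force: [-0.3, -1.5, 1.1]
width: 0.0471
grip_force: 0.0
```

Request:
carry_out([
  [0,0,0,0,0,0],
  [0,0,0,0,0,0],
  [0,0,0,0,0,0],
  [0,0,0,0,0,0],
  [0,0,0,0,0,0],
  [0,0,0,0,0,0],
  [0,0,0,0,0,0],
  [0,0,0,0,0,0],
], claw=1)

```text
clock: 5.52
eef_pos: [0.6397, -0.2211, 0.11]
orientation: [0.706, 0.709, 0.001, 0.002]
ft_force: [-0.9, 0.3, 7.2]
width: 0.0146
grip_force: 58.5
```

Request:
carry_out([
  [0,0,-0.4,0,0,0],
  [0,0,0,0,0,0],
  [0,0,0,0,0,0],
])

```text
clock: 5.77
eef_pos: [0.6388, -0.2208, 0.1185]
orientation: [0.706, 0.709, 0.0, 0.001]
ft_force: [-0.1, 0.9, -0.7]
width: 0.0147
grip_force: 58.7
```

```bash
python3 - <<'E'
from h import *
s=manip.read_state();print({k:np.round(s[k],4) for k in s})
b=snap('side');crop(b,290,90,420,200,6,'pics/m1.png')
s=manip.read_state();print({k:np.round(s[k],4) for k in s})
E
```

```text
{'clock': np.float64(5.7667), 'joint_positions': array([-3.6970e-01,  3.4950e-01,  1.7092e+00, -1.0000e-04,  1.0810e+00,
       -3.7390e-01]), 'qd': array([ 0.0018,  0.0124,  0.018 ,  0.    , -0.0002, -0.    ]), 'tau': array([ 2.56000e-02, -5.38558e+01, -3.44101e+01,  8.00000e-03,
       -1.09000e-02, -1.00000e-04]), 'eef_pos': array([ 0.6388, -0.2208,  0.1185]), 'orientation': array([7.056e-01, 7.086e-01, 4.000e-04, 9.000e-04]), 'ft_force': array([-0.0575,  0.8993, -0.7306]), 'wrist_torque': array([ 0.0124, -0.0125, -0.0205]), 'grip_force': np.float64(58.6522), 'width': np.float64(0.0147)}
{'clock': np.float64(5.8167), 'joint_positions': array([-3.696e-01,  3.500e-01,  1.710e+00, -1.000e-04,  1.081e+00,
       -3.739e-01]), 'qd': array([-0.0002,  0.008 ,  0.0133,  0.0013, -0.0005,  0.0006]), 'tau': array([ 1.11000e-02, -5.40790e+01, -3.45888e+01,  1.60000e-03,
       -3.46000e-02,  0.00000e+00]), 'eef_pos': array([ 0.6383, -0.2206,  0.1177]), 'orientation': array([7.056e-01, 7.086e-01, 1.000e-04, 3.000e-04]), 'ft_force': array([ 0.1451, -1.1631,  0.0481]), 'wrist_torque': array([0.0122, 0.0289, 0.012 ]), 'grip_force': np.float64(58.6515), 'width': np.float64(0.0145)}
```

View pics/m1.png

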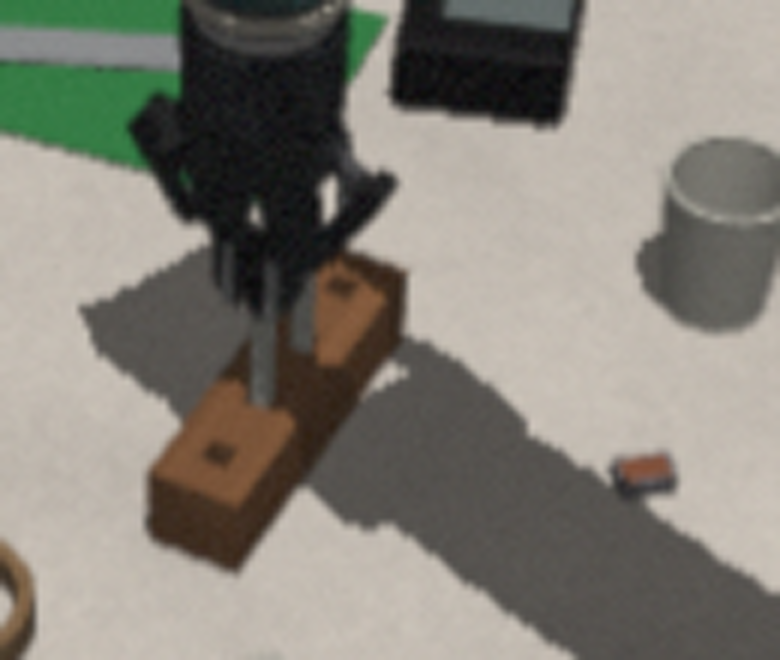

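Side picture: the gripper holds the left marker by its cap, with the barrel base at about (262,400) in the crop and still in its pocket. Lift it and carry it towards hole 4.

Request:
carry_out([
  [0,0,-1,0,0,0],
  [0,0,-1,0,0,0],
  [0,0,-1,0,0,0],
  [0,0,-1,0,0,0],
  [0.5,0,0,0,0,0],
  [1,0,0,0,0,0],
  [1,0,0,0,0,0],
  [1,0,0,0,0,0],
  [1,0,0,0,0,0],
  [1,0,0,0,0,0],
  [1,0,0,0,0,0],
  [1,0,0,0,0,0],
])

```text
clock: 6.82
eef_pos: [0.6364, -0.0314, 0.2158]
orientation: [0.706, 0.709, -0.001, -0.001]
ft_force: [-0.2, 0.0, -0.5]
width: 0.0146
grip_force: 59.2
```

Request:
carry_out([
  [1,0,0,0,0,0],
  [1,0,0,0,0,0],
  [1,0,0,0,0,0],
  [0.8,0,0,0,0,0],
  [0.6,0,0,0,0,0],
  [0,0,0,0,0,0],
  [0,0,0,0,0,0],
  [0,0,0,0,0,0],
  [0,0,0,0,0,0],
])

```text
clock: 7.57
eef_pos: [0.6368, 0.0759, 0.217]
orientation: [0.706, 0.708, -0.0, 0.0]
ft_force: [-0.8, -0.1, 0.2]
width: 0.0143
grip_force: 59.2
```

```bash
python3 - <<'E'
from h import *
s=manip.read_state();print({k:np.round(s[k],4) for k in s if k in('eef_pos','orientation','width','ft_force')})
b=snap('side')
P=s['eef_pos']-[0,.0047,.105];q=proj(b,[P,[.6357,.0721,.072]]);print(q)
x,y=q[0].astype(int);crop(b,x-55,y-60,x+55,y+30,7,'pics/m2.png');print(x-55,y-60)
E
```

```text
{'eef_pos': array([0.6368, 0.0759, 0.217 ]), 'orientation': array([ 7.059e-01,  7.083e-01, -3.000e-04,  0.000e+00]), 'ft_force': array([-0.7575, -0.1253,  0.1982]), 'width': np.float64(0.0143)}
[[280.73057463 211.14432414]
 [281.88920469 221.09932835]]
225 151
```

View pics/m2.png

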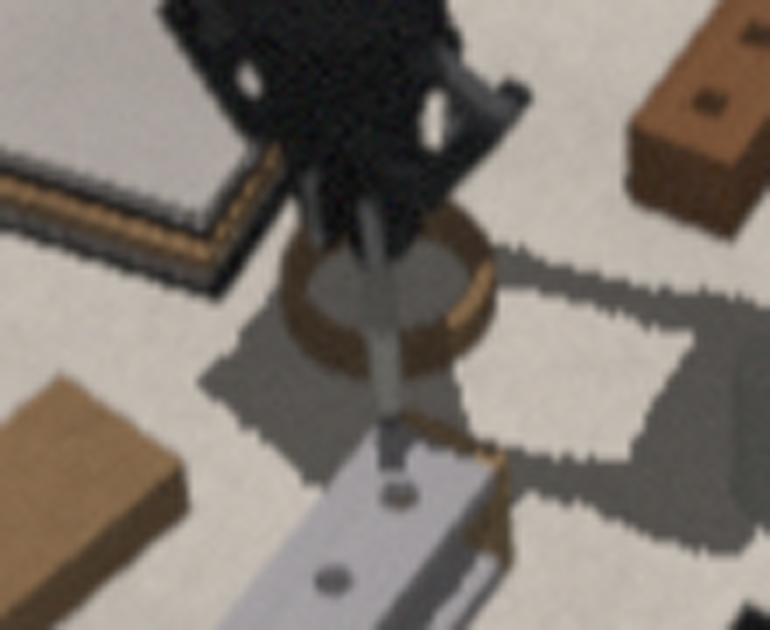

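The nose end is at about (391,425) in the crop, as predicted, above hole 4 at (396,495). The darker piece below it is its shadow on the plate. Lower it.

Request:
carry_out([
  [0.04,-0.04,0.6,0,0,0],
  [0,0,0.6,0,0,0],
  [0,0,0.5,0,0,0],
  [0,0,0.4,0,0,0],
  [0,0,0.4,0,0,0],
  [0,0,0.4,0,0,0],
  [0,0,0,0,0,0],
  [0,0,0,0,0,0],
])

```text
clock: 8.28
eef_pos: [0.6355, 0.0778, 0.144]
orientation: [0.706, 0.709, -0.001, -0.0]
ft_force: [0.2, -0.1, 0.1]
width: 0.0145
grip_force: 59.2
```

Request:
carry_out([
  [0,0,0.4,0,0,0],
  [0,0,0.4,0,0,0],
  [0,0,0.4,0,0,0],
  [0,0,0.16,0,0,0],
  [0,0,0,0,0,0],
  [0,0,0,0,0,0],
])

```text
clock: 8.78
eef_pos: [0.6359, 0.0781, 0.1102]
orientation: [0.706, 0.709, -0.0, -0.0]
ft_force: [-0.7, -0.8, -1.4]
width: 0.0144
grip_force: 59.2
```

Request:
carry_out([
  [0,0,0,0,0,0],
  [0,0,0,0,0,0],
  [0,0,0,0,0,0],
  [0,0,0,0,0,0],
  [0,0,0,0,0,0],
], claw=-0.1)

```text
clock: 9.2
eef_pos: [0.636, 0.078, 0.111]
orientation: [0.706, 0.709, 0.0, 0.0]
ft_force: [-0.4, 0.4, 0.4]
width: 0.0469
grip_force: 0.0
```

Request:
carry_out([
  [0,0,-1,0,0,0],
  [0,0,-1,0,0,0],
  [0,0,-1,0,0,0],
  [0,0,-1,0,0,0],
  [0,0,-0.5,0,0,0],
  [-0.5,0,0,0,0,0],
  [-1,0,0,0,0,0],
  [-1,0,0,0,0,0],
  [-1,0,0,0,0,0],
  [-1,0,0,0,0,0],
  [-1,0,0,0,0,0],
  [-1,0,0,0,0,0],
])

```text
clock: 10.2
eef_pos: [0.6352, -0.0865, 0.2209]
orientation: [0.706, 0.709, -0.001, -0.001]
ft_force: [0.4, 0.5, 0.7]
width: 0.0469
grip_force: 0.0
```

Request:
carry_out([
  [-1,0.02,0,0,0,0],
  [-1,0.02,0,0,0,0],
  [-1,0.02,0,0,0,0],
  [-1,0.02,0,0,0,0],
  [-1,0.02,0,0,0,0],
  [-1,0.02,0,0,0,0],
  [-0.9,0.02,0,0,0,0],
  [-0.5,0.02,0,0,0,0],
  [0,0,0,0,0,0],
  [0,0,0,0,0,0],
  [0,0,0,0,0,0],
])

```text
clock: 11.12
eef_pos: [0.641, -0.2685, 0.2224]
orientation: [0.705, 0.709, 0.0, -0.001]
ft_force: [0.6, -0.2, 1.2]
width: 0.047
grip_force: 0.0
```

Request:
carry_out([
  [0,0,1,0,0,0],
  [0,0,1,0,0,0],
  [0,0,1,0,0,0],
  [0,0,1,0,0,0],
  [0,0,0.5,0,0,0],
  [0,0,0,0,0,0],
  [0,0,0,0,0,0],
  [0,0,0,0,0,0],
])

```text
clock: 11.78
eef_pos: [0.6427, -0.2695, 0.1127]
orientation: [0.705, 0.709, 0.0, 0.001]
ft_force: [-0.0, -0.4, 0.4]
width: 0.0469
grip_force: 0.0
```

Request:
carry_out([
  [0,0,0,0,0,0],
  [0,0,0,0,0,0],
  [0,0,0,0,0,0],
  [0,0,0,0,0,0],
  [0,0,0,0,0,0],
  [0,0,0,0,0,0],
  [0,0,0,0,0,0],
], claw=1)

```text
clock: 12.37
eef_pos: [0.6417, -0.2701, 0.1129]
orientation: [0.706, 0.709, 0.0, 0.001]
ft_force: [-3.3, 0.4, 5.3]
width: 0.0141
grip_force: 58.4
```

Request:
carry_out([
  [0,0,-1,0,0,0],
  [0,0,-1,0,0,0],
  [0,0,-1,0,0,0],
  [0,0,-1,0,0,0],
  [0.5,0,0,0,0,0],
  [1,0,0,0,0,0],
  [1,0,0,0,0,0],
  [1,0,0,0,0,0],
  [1,0,0,0,0,0],
  [1,0,0,0,0,0],
  [1,0,0,0,0,0],
  [1,0,0,0,0,0],
])

```text
clock: 13.37
eef_pos: [0.6402, -0.0805, 0.2104]
orientation: [0.706, 0.709, 0.0, -0.0]
ft_force: [-0.2, 0.7, 0.2]
width: 0.0146
grip_force: 59.2
```

Request:
carry_out([
  [1,0,0,0,0,0],
  [1,0,0,0,0,0],
  [1,0,0,0,0,0],
  [1,-0.04,0,0,0,0],
  [1,-0.04,0,0,0,0],
  [1,-0.04,0,0,0,0],
  [1,-0.04,0,0,0,0],
  [0.6,-0.04,0,0,0,0],
  [0.4,0,0,0,0,0],
  [0,0,0,0,0,0],
  [0,0,0,0,0,0],
  [0,0,0,0,0,0],
])

```text
clock: 14.37
eef_pos: [0.6351, 0.1177, 0.2113]
orientation: [0.706, 0.708, 0.001, 0.0]
ft_force: [-0.7, -1.1, 1.5]
width: 0.0142
grip_force: 58.5
```

```bash
python3 - <<'E'
from h import *
s=manip.read_state();print({k:np.round(s[k],4) for k in s if k in('eef_pos','orientation','width','ft_force')})
b=snap('side')
P=s['eef_pos']-[0,.0,.1065];q=proj(b,[P,[.6369,.1172,.072]]);print(q)
x,y=q[0].astype(int);crop(b,x-40,y-40,x+40,y+30,7,'pics/m3.png');print((q-[x-40,y-40]+.5)*7)
E
```

```text
{'eef_pos': array([0.6351, 0.1177, 0.2113]), 'orientation': array([7.058e-01, 7.084e-01, 6.000e-04, 1.000e-04]), 'ft_force': array([-0.6912, -1.0561,  1.4891]), 'width': np.float64(0.0142)}
[[271.80590958 225.88264537]
 [272.31698281 233.18665868]]
[[289.14136707 289.6785176 ]
 [292.7188797  340.80661078]]
```

View pics/m3.png

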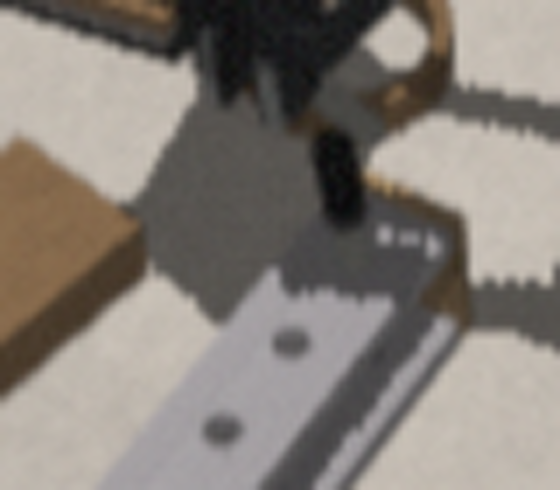

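```bash
python3 - <<'E'
import cv2,numpy as np
g=cv2.imread('pics/m3.png')
g=cv2.resize(g,(80,70),interpolation=cv2.INTER_AREA)
print(g[14:46,28:56].mean(2).astype(int))
E
```

```text
[[ 99  82  77  53  40  55  74  69  56  64  75  67  38  27  29  29  46  64
   70  70  70  71  68  60  54  51  55  75]
 [ 88  83  78  68  62  71  79  79  70  65  75  70  40  26  32  37  51  60
   68  72  71  70  70  67  58  55  53  62]
 [ 83  83  83  82  79  80  80  82  78  62  73  71  52  35  35  43  48  52
   61  67  69  69  71  69  68  62  57  59]
 [ 83  84  84  82  83  83  82  81  79  68  73  74  61  45  41  45  48  47
   52  56  62  66  71  70  71  68  64  61]
 [ 82  81  82  83  82  83  85  84  82  78  78  78  67  54  50  52  49  39
   34  34  45  55  67  70  71  72  70  76]
 [ 81  83  85  85  84  83  85  85  85  83  83  80  77  70  67  64  51  30
   18  22  24  34  56  69  72  71  85 117]
 [ 82  83  84  82  83  83  85  86  85  84  84  83  84  83  82  76  53  27
   19  16  13  17  43  67  77  94 134 165]
 [ 83  83  84  82  82  85  86  85  87  86  83  84  84  85  86  81  53  28
   14  18  17  16  41  74  93 142 179 189]
 [ 82  82  82  85  84  84  85  85  87  85  84  84  85  85  85  80  56  25
   14  14  14  18  34  71 109 175 191 191]
 [ 85  83  83  85  84  85  84  86  85  85  86  
[... 1944 characters left out ...]
 84  82  83  82  83  82  83  90 110 145 161 152 100  75  72  79  75  81
   84  83  74  72  72  73  73  72  73  73]
 [ 85  83  85  83  82  83  87 110 138 159 163 158 126  91  89 111  98 119
  125 119  90  83  79  75  81  82  82  81]
 [ 97  85  83  83  83  85 102 137 156 163 162 161 153 129 128 147 138 153
  157 153 129 123 117  97 117 123 122 116]
 [115  88  84  81  82  95 132 157 162 163 164 163 160 156 158 163 159 161
  162 162 157 155 151 134 151 155 156 147]
 [147 106  85  82  89 119 154 163 163 162 163 161 159 163 164 164 164 162
  162 162 163 161 160 157 161 162 159 140]
 [178 146 105  96 112 145 162 163 162 162 161 161 158 161 161 162 162 162
  162 162 161 162 161 161 162 161 148 115]]
```

```bash
python3 - <<'E'
from h import *
s=manip.read_state();print(s['width'],s['grip_force'],s['eef_pos'])
a=snap('top','pics/fa.png');b=snap('side','pics/fb.png')
A=cv2.resize(a['color'][160:290,190:430],None,fx=3.3,fy=2.9*3.3/2.9*.7,interpolation=3)
A=cv2.resize(a['color'][165:275,230:430],(800,300) if 0 else (545,300),interpolation=3)
B=cv2.resize(b['color'][110:270,220:460],(450,300),interpolation=3)
B1=cv2.resize(b['color'][175:265,230:330],(330,297),interpolation=3)
A=np.vstack([A,np.zeros((0,545,3),np.uint8)])
out=np.zeros((600,800,3),np.uint8);out[:300,:545]=A;out[300:,:450]=B;out[300:597,455:785]=B1
out=np.clip(255*(out/255.)**.6,0,255).astype(np.uint8)
cv2.imwrite('pics/c12.png',out[...,::-1])
E
```

```text
0.01417540654458681 58.56598734855652 [0.63511311 0.11748005 0.21125965]
```

View pics/c12.png

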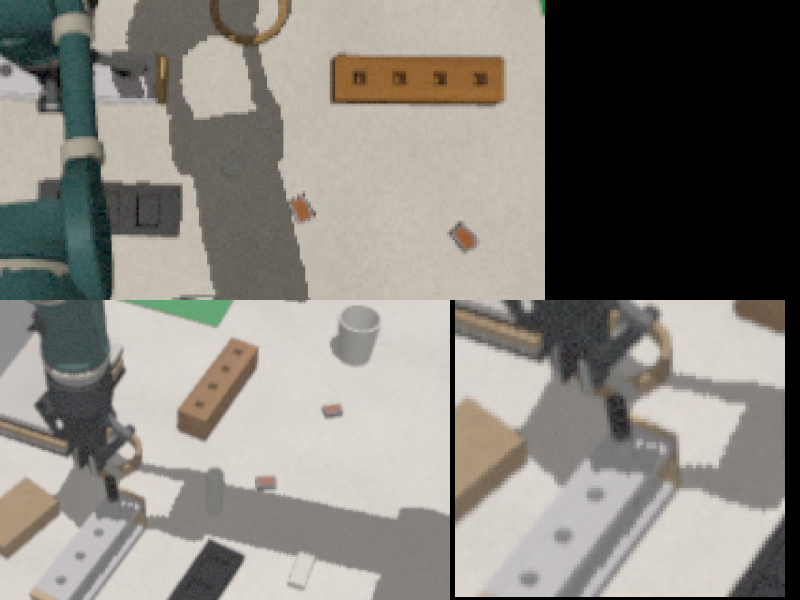

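```bash
python3 - <<'E'
from h import *
np.set_printoptions(linewidth=200)
P=np.array(manip.read_state()['eef_pos']);P0=P-[0,0,.1065]
L=[snap('side') for _ in range(10)]
m=np.mean([s['color'].astype(float) for s in L],0)
print(proj(L[0],[P,P0,[.6369,.1172,.072]]))
for c in range(3): print(c);print(m[200:234:2,262:284,c].round(0).astype(int))
E
```

```text
[[268.41377492 198.62730982]
 [271.91392293 225.87500796]
 [272.31698281 233.18665868]]
0
[[ 70  61  71  83  85  77  59  74  70  45  28  28  36  54  67  72  72  72  72  72  70  66]
 [ 87  86  86  86  86  84  66  76  75  65  50  48  58  60  60  60  62  65  70  72  72  71]
 [ 87  87  88  88  89  88  86  87  83  81  76  74  69  58  37  24  21  23  35  60  71  72]
 [ 87  87  88  88  88  89  89  88  88  88  88  86  85  56  24  20  18  17  18  36  82  94]
 [ 89  88  88  88  89  89  88  89  88  87  88  87  87  76  33  16  18  17  16  25  72 134]
 [ 87  88  87  88  88  88  88  87  88  88  88  88  89  85  49  24  16  18  16  19  56 124]
 [ 87  86  88  88  88  88  88  88  87  87  88  89  87  85  63  26  17  19  16  17  28  64]
 [ 88  88  88  89  90  89  88  87  89  89  88  88  87  85  78  38  16  18  18  17  25  50]
 [ 87  88  87  88  89  89  90  90  89  86  87  88  85  80  73  54  32  23  23  25  37  56]
 [ 88  88  89  87  88  88  88  89  88  87  86  80  75  74  73  72  66  63  62  66  67  70]
 [ 86  87  88  88  88  88  87  89  86  83  77  74  73  73  72  72  73  73  76  76  75  72]
 [ 87  87
[... 2937 characters left out ...]
1  82  80  79  79  76  74  73  73  72  66  60  59  63  64  68]
 [ 80  80  81  81  81  80  80  82  80  78  75  73  73  73  73  72  73  70  72  72  71  68]
 [ 80  80  80  81  81  80  82  86  83  76  73  73  73  72  72  73  73  70  72  72  71  69]
 [ 80  80  81  80  81  86 119 155 154  92  74  73  72  73  73  74  74  74  72  73  73  73]
 [ 79  79  79  83 107 140 161 163 159 128  88  86 118 103 123 125 118  87  81  79  76  79]
 [ 80  80  91 132 159 163 163 163 163 160 157 160 164 162 163 163 163 160 158 155 132 153]
 [ 88 108 147 162 163 163 163 160 160 160 162 162 164 164 163 163 162 161 162 162 161 160]
 [159 163 164 163 164 163 160 156 136 118 109 110 124 153 162 162 162 163 161 161 161 160]]
```

```bash
python3 - <<'E'
from h import *
b=snap('side')
print(proj(b,[[.6357,.0725,.099],[.6357,.0725,.144],[.6357,.0725,.072]]))
c=b['color'][130:230,235:335]
c=cv2.resize(c,(600,600),interpolation=cv2.INTER_CUBIC)
c=np.clip(255*np.clip((c-5)/160.,0,1)**.5,0,255).astype(np.uint8);cv2.imwrite('pics/c13.png',c[...,::-1])
E
```

```text
[[281.15664283 214.81819629]
 [280.02256944 203.70215228]
 [281.80933876 221.20609984]]
```

View pics/c13.png

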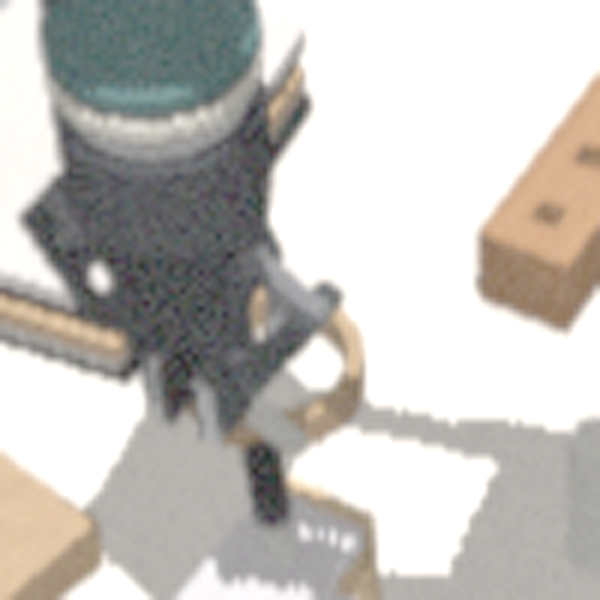

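Both block pockets are empty and the first marker stands in hole 4, but no barrel shows under the gripper. I'll lift and compare pictures numerically.

Request:
carry_out([
  [0,0,-1,0,0,0],
  [0,0,-1,0,0,0],
  [1,0,-1,0,0,0],
  [1,0,-1,0,0,0],
  [1,0,0,0,0,0],
  [1,0,0,0,0,0],
  [1,0,0,0,0,0],
  [1,0,0,0,0,0],
  [1,0,0,0,0,0],
  [0,0,0,0,0,0],
  [0,0,0,0,0,0],
])

```text
clock: 15.98
eef_pos: [0.6333, 0.2946, 0.3098]
orientation: [0.705, 0.71, -0.001, -0.0]
ft_force: [0.2, 0.3, -0.6]
width: 0.014
grip_force: 58.8
```

```bash
python3 - <<'E'
from h import *
import pickle
a0,b0=pickle.load(open('s0.pkl','rb'))
s=manip.read_state();print(s['eef_pos'],s['width'],s['grip_force'])
a=snap('top','pics/ga.png');b=snap('side','pics/gb.png')
print('tcp px',proj(b,[s['eef_pos']]),proj(a,[s['eef_pos']]),'nose',proj(b,[s['eef_pos']-[0,0,.1065]]))
# marker 1 search: crop values (R) around hole4 col/rows
def asc(s,x0,y0,x1,y1,st=1):
    c=s['color'].astype(int);g=c.mean(2);r=c[...,0]-c[...,2]
    for y in range(y0,y1,st): print(y,''.join(' .:-=+*#%@'[min(9,int(g[y,x]/22))] for x in range(x0,x1,1)))
asc(b,215,170,340,275)
E
```

```text
[0.63329546 0.29456988 0.30982689] 0.014044295139236124 58.75796735286713
tcp px [[217.6497905  226.74442746]] [[173.43100488 178.29251128]] nose [[225.55346411 256.22223311]]
170 --:.. ...=##%#%%#############%##############%#+-::-:::..:+%%%%%%%%%%%%%%%%%%%%%%%%%%%%%%%%%%%%%%%%%+:::---===========-::::::-
171 -::... ..-*####%%#####################%##%####=::--::...=#%%%%%%%%%%%%%%%%%%%%%%%%%%%%%%%%%%%%%%%%%+::::::----======-::::::-+
172 -:.......:+**#######%###################%%%##+-::=-::..-*%%%%%%%%%%%%%%%%%%%%%%%%%%%%%%%%%%%%%%%%%%+:::::::::---===--::::::=#
173 :.. .... .-==+**#####%######%############%%#*=-:--::..:+%%%@%%%%%%%%%%%%%%%%%%%%%%%%%%%%%%%%%%%%%%%+:::::::::::---=-::::::-#%
174 ......   .:--===+**#########%%#########%%%##==::-::...=#%%%@@%%%%%%%%%%%%%%%%%%%%%%%%%%%%%%%%%%%%%%*::::::::::::::-::::::-+%%
175 ..... . ....::--===+*#######%%##%######%%##+-::::::. :*%%%%%@%%%%%%%%%%%%%%%%%%%%%%%%%%%%%%%%%%%%%%+:::::::::::::::::::::=#%%
176 ........  .::.:::--===+***###%%########%##+=::-:::..:+%%%%%%%%%%%%%%%%%%%%%%%%%%%%@%%%%%%%%%%%%%%%%=::::::::::::::::::::-#%@%
177 ......... 
[... 12025 characters left out ...]
%%%%#%#%%#%%#%%%%%#=..........................-#%@
270 @%@%%%%%+===--==-====-:::::--=++++==+*##*=------*###+=+#%%%%%@@%%%@@@%%%%%%@@%%%%%%%%%%%@@%%%+:.........................:*%@@
271 @%@@@@%%%#+==-==-==---::--:--==++*++++**+=-----=###+=+#%%@%@@@@%%%%@@%%%%%%@@@@@%%%%%@@@@@%%*-...... . .................=%@@@
272 %%@@@@%%%%##+====-==-----------==++++++==-----=*##*=+#%%%%%@@@%%@%%@@%%%%%%%%@@@@@%%@@@@@@%#-..... .    ...............-#%@@@
273 %%@@@@%%@%%%%#+======------------==+++=-------*##*==*%%%%%%%%%%%@%%%%%%%%%%@%@@@@%%@%@@@@%#=:.... ..  .   ............:+%@@@@
274 %%%%%@%%%%%%%%%#####+=-------------===-------=###+=+#%%%%%%%%%%@@%%%%%%%%%@%@%@@@%%%@%@@@%+:.... ....  .. . ..........=#@@@@@
```

```bash
python3 - <<'E'
import cv2,numpy as np
a=cv2.imread('pics/ga.png');b=cv2.imread('pics/gb.png')
g=lambda c:np.clip(255*np.clip((c-5.)/170,0,1)**.55,0,255).astype(np.uint8)
B=cv2.resize(g(b[175:295,170:250]),(400,600),interpolation=2)
A=cv2.resize(g(a[150:230,140:220]),(400,400),interpolation=2)
C=cv2.resize(g(b[100:400,190:430]),(160,200),interpolation=3)
o=np.zeros((600,800,3),np.uint8);o[:,:400]=B;o[:400,400:]=A;o[400:,400:560]=C
cv2.imwrite('pics/c14.png',o)
E
```

```text
(no output)
```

View pics/c14.png

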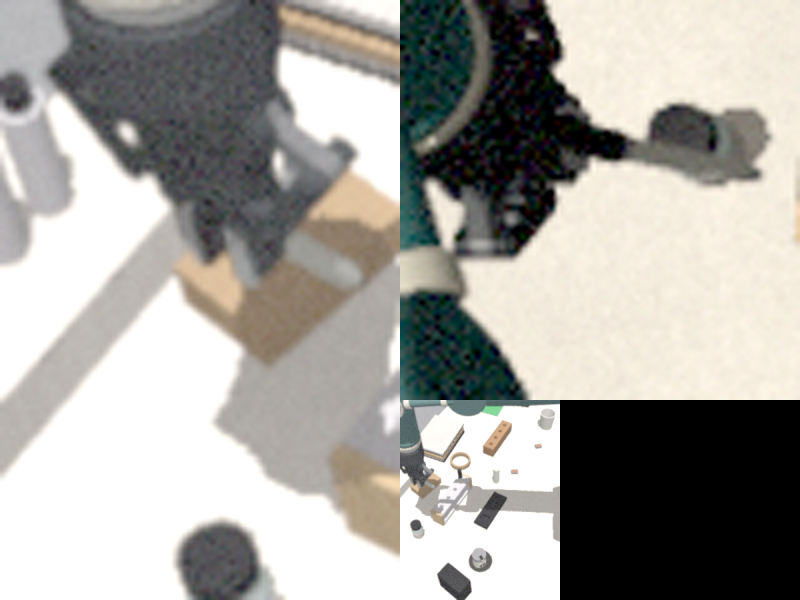

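The held marker has swung in the grip: its nose now points to -y, with the side nose end at about (241,230). The nose had clipped marker 1 during the carry. Measure the swing.

```bash
cat >> h.py <<'E'
def onx(s,p,x):
    c,d=ray(s,p); return c+d*(x-c[0])/d[0]
E
python3 - <<'E'
from h import *
a=snap('top');b=snap('side');P=np.array(manip.read_state()['eef_pos']);print(P)
print('nose side',onx(b,(241.3,230.3),P[0]))
print('barrel mid',onx(b,(234,225.5),P[0]))
# top view: tip ~ crop (665..,150)
for p in [(184,179.5),(190,181),(196,182)]:print('top',onx(a,p,P[0]) if 0 else ray(a,p)[0]+ray(a,p)[1]*((P[2]-.0-ray(a,p)[0][2])/ray(a,p)[1][2]))
print(proj(a,[P,P+[0,0,.019]]))
c=b['color'][224:240,228:248].astype(int);print(c.mean(2).astype(int));print((c[...,0]-c[...,2]))
E
```

```text
[0.63400417 0.29193938 0.31063321]
nose side [0.63400417 0.22947599 0.2199463 ]
barrel mid [0.63400417 0.24828748 0.25953812]
top [0.63065428 0.26932773 0.31063321]
top [0.6273152  0.25510805 0.31063321]
top [0.62515715 0.24096456 0.31063321]
[[174.44149552 177.95064597]
 [171.50622265 176.58697948]]
[[69 75 75 73 73 71 73 67 61 60 51 52 53 52 53 49 51 47 48 46]
 [70 73 75 74 75 72 72 71 71 67 61 61 52 50 52 45 46 48 50 51]
 [63 70 74 76 74 74 73 74 71 77 81 71 59 53 47 47 46 48 47 53]
 [55 63 67 70 71 75 75 76 73 77 92 87 83 66 55 49 47 48 50 57]
 [53 55 58 61 63 69 73 73 74 77 89 92 95 86 63 50 47 51 59 75]
 [51 50 54 53 56 61 64 70 72 74 83 87 93 89 65 55 51 62 74 86]
 [51 48 51 49 53 52 55 60 63 69 73 78 84 80 60 51 60 76 83 89]
 [52 53 50 49 53 49 52 52 54 61 67 70 71 67 52 59 72 85 84 87]
 [51 54 51 51 52 51 49 49 48 50 55 60 59 53 63 73 83 88 89 87]
 [51 51 54 53 50 47 51 48 50 49 50 53 56 68 75 86 86 89 88 89]
 [50 54 49 47 50 46 49 49 51 50 49 60 70 81 85 83 86 88 88 87]
 [51 52 50 52 49 48 49 47 48 51 61 73 82 84 85 83 83 86 89 86]
 [52 51 48 48 51 48 51 49 50 61 76 82 86 8
[... 519 characters left out ...]
17 13]
 [25 25 24 24 20 16 10  8  6  5  4  4  6  6  9 18 24 18 10  7]
 [27 28 25 27 23 26 21 16 10  8  5  7  5  4  3 18 18 11  7  9]
 [26 22 27 28 25 26 22 23 18 13 12  9  7  8 12 15 11  8  7  7]
 [27 25 27 27 26 24 23 24 25 23 20 13 16 16 15 13  7  6  9  8]
 [26 26 25 26 25 26 21 24 24 26 21 20 20 13 11  7  8  7  8  7]
 [29 26 25 29 25 24 22 26 25 22 22 18 12  9  7  9  6  7  7  8]
 [25 23 22 23 25 28 27 27 23 22 18 12  6  6  6  5  8  8  7  7]
 [22 21 23 24 22 25 23 23 24 18 14 10  7  9  8  8  9  7  8  8]
 [23 24 24 24 21 25 25 22 18 11  8  7  8  8  8  9  8  7  8  9]
 [23 25 24 24 25 26 23 17 11  8  7  5  8  8  6  7  6  7  7  8]
 [23 23 23 26 23 19 17 10  6  9  7  6  7  8 10  6  6  8  7  6]]
```

The geometry is consistent: grasp-to-nose length is 126 mm and the swing is about 28°. I'll tilt the tool to set it upright and use hole 1, away from marker 1.

Request:
carry_out([
  [-0.7,0.1,0,0,0,0],
  [-0.8,0.08,0,0,0,0],
  [-0.8,0,0,0,0,0],
  [-0.7,0,0,0,0,0],
  [0,0,0,0,0.7,0],
  [0,0,0,0,0.9,0],
  [0,0,0,0,0.9,0],
  [0,0,0,0,0.9,0],
  [0,0,0,0,0.7,0],
  [0,0,0,0,0.57,0],
  [0,0,0,0,0,0],
  [0,0,0,0,0,0],
])

```text
clock: 17.18
eef_pos: [0.6388, 0.2156, 0.3103]
orientation: [0.686, 0.687, 0.17, -0.171]
ft_force: [-0.4, -0.5, -0.1]
width: 0.0144
grip_force: 58.4
```

```bash
cat > asc.py <<'E'
from h import *
def asc(s,x0,y0,x1,y1,ch='g',div=22):
    c=s['color'].astype(int);g=c.mean(2) if ch=='g' else (c[...,0]-c[...,2])*1.
    for y in range(y0,y1): print(y,''.join(' .:-=+*#%@'[int(np.clip(g[y,x]/div,0,9))] for x in range(x0,x1)))
E
python3 - <<'E'
from asc import *
s=manip.read_state();P=np.array(s['eef_pos']);Q=R.from_quat(s['orientation']).as_matrix();print(P,Q[:,2],s['width'],s['joint_positions'])
piv=P-.019*Q[:,2];N=piv-[0,0,.126];b=snap('side')
q=proj(b,[P,piv,N,[.6386,.2072,.072]]);print(N,q)
x,y=q[2].astype(int);asc(b,x-30,y-38,x+30,y+12,'r',4)
E
```

```text
[0.63882377 0.21560034 0.31025789] [-0.0013454   0.46832352 -0.88355603] 0.014368936394419798 [ 0.04352172  0.1803916   1.63418101  0.50183199  1.33693856 -0.07850904]
[0.63884934 0.2067022  0.20104545] [[237.79564439 199.06516274]
 [239.1858714  190.98512058]
 [246.24605888 227.33044829]
 [252.33924485 258.83304394]]
189 -=-========--.                    :-==+:... .:..:++*+=:..:..
190 ============:                     ...::..  ..:..:=**=-......
191 -====-=====-.                      .  .   ..:....+++=:...:..
192 =======--===:                    :::..     :..::.=++-:.:..:.
193 ==-=========:      ..           .-=-:-:. ........-+*=:..:.:.
194 ==---=======-.                  .-==-=-:.........=+++=:.:...
195 -=-==========:       .          .--=====:....:..:-=+++-:..:.
196 =========-===:      ...         .--====--:....:..-+++++--:..
197 =====---=-=-=:    ..:-.         :=====-==-:.....::=+++++=-::
198 ======-=-====-:..::--=.        .--=-==-=-=-:.:...:-=*+***++=
199 -====-========--:---=-.      .:-=====-=====-:.:.:.:==+*+++++
200 =====-=============-=-.      .-============-:..:...:=+++*+**

[... 1751 characters left out ...]
   
228 @@@@@@@@@@@@@@@@@@@@@@#+*+++++-........:......::.           
229 @@@@@@@@@@@@@@@@@@@@@%*=+++++--.:..:..:..:.:....            
230 @@@@@@@@@@@@@@@@@@@@%#*+**=+=::...:...:.....:...            
231 @@@@@@@@@@@@@@@@@@@%##*+++=-::...:....::........            
232 @@@@@@@@@@@@@@@@@%#####**=-:::......:.........              
233 @@@@@@@@@@@@@@@@%%##**#+=::..:...:........:..               
234 @@@@@@@@@@@@@@@%##*##*#=-......:.........:...               
235 @@@@@@@@@@@@@@%*#**##*+-:......:.:....:.....           .    
236 @@@@@@@@@@@@@%####*#*+=-::.:..:.......:....                 
237 @@@@@@@@@@@@%######*====-::...........:::.                  
238 #@@@@@@@@@@####*#**=====--:.:....::..:--:.
```

Neutral-coloured barrel seen, running down to a nose at about (246,227), as predicted. It is upright over hole 1. Descend.

Request:
carry_out([
  [-0.37,0,0.7,0,0,0],
  [-0.37,0,0.7,0,0,0],
  [-0.37,0,0.7,0,0,0],
  [-0.37,0,0.7,0,0,0],
  [-0.37,0,0.7,0,0,0],
  [0,0,0,0,0,0],
  [-0.19,0,0.35,0,0,0],
  [-0.19,0,0.35,0,0,0],
  [-0.19,0,0.35,0,0,0],
  [-0.19,0,0.35,0,0,0],
  [0,0,0,0,0,0],
  [0,0,0,0,0,0],
])

```text
clock: 18.23
eef_pos: [0.6384, 0.2181, 0.1712]
orientation: [0.685, 0.687, 0.17, -0.172]
ft_force: [0.2, 0.9, -0.7]
width: 0.0144
grip_force: 58.6
```

Request:
carry_out([
  [-0.23,0,0.33,0,0,0],
  [-0.19,0,0.35,0,0,0],
  [-0.19,0,0.35,0,0,0],
  [-0.19,0,0.35,0,0,0],
  [-0.19,0,0.35,0,0,0],
  [-0.1,0,0.2,0,0,0],
  [0,0,0,0,0,0],
  [0,0,0,0,0,0],
])

```text
clock: 18.9
eef_pos: [0.6387, 0.2175, 0.1159]
orientation: [0.685, 0.687, 0.171, -0.172]
ft_force: [0.2, 5.9, 1.4]
width: 0.0145
grip_force: 59.0
```

Request:
carry_out([
  [0,0,0,0,0,0],
  [0,0,0,0,0,0],
  [0,0,0,0,0,0],
  [0,0,0,0,0,0],
  [0,0,0,0,0,0],
], claw=-0.1)

```text
clock: 19.32
eef_pos: [0.6388, 0.216, 0.1161]
orientation: [0.685, 0.688, 0.171, -0.171]
ft_force: [-0.5, -0.3, -1.3]
width: 0.0469
grip_force: 0.0
```

Request:
carry_out([
  [0.2,0,-0.4,0,0,0],
  [0.4,0,-0.75,0,0,0],
  [0.4,0,-0.75,0,0,0],
  [0.4,0,-0.75,0,0,0],
  [0.4,0,-0.75,0,0,0],
  [0.4,0,-0.75,0,0,0],
  [0,0,-0.5,0,-0.9,0],
  [0,0,0,0,-0.9,0],
  [0,0,0,0,-0.9,0],
  [0,0,0,0,-0.9,0],
  [0,0,0,0,-0.9,0],
  [0,0,0,0,-0.17,0],
])

```text
clock: 20.32
eef_pos: [0.6391, 0.2131, 0.247]
orientation: [0.705, 0.71, 0.0, 0.002]
ft_force: [-0.0, -0.0, -0.4]
width: 0.0471
grip_force: 0.0
```

```bash
python3 - <<'E'
from asc import *
s=manip.read_state();P=np.array(s['eef_pos']);Q=R.from_quat(s['orientation']).as_matrix();print(P,Q[:,2],s['width'])
b=snap('side')
print(proj(b,[[.6386,.2072,.099],[.6386,.2072,.144],[.6357,.0721,.099],[.6357,.0721,.144],[.6386,.2072,.072],[.6357,.0721,.072]]))
asc(b,225,195,295,262,'g',22)
E
```

```text
[0.63911999 0.21305433 0.24704982] [ 0.0028939 -0.001619  -0.9999945] 0.047114952002809594
[[251.1382328  252.70847705]
 [249.04519152 242.01857763]
 [281.23791634 214.71079935]
 [280.10629831 203.59376269]
 [252.33924485 258.83304394]
 [281.88920469 221.09932835]]
195  ... .. ...  .. . ..........::--------:..:==+*#%%%%%%%%%%%%%%%%#*+=-::
196    ....... .. ..  .. ..  ....:::-------...-==+*#%%%%%%%%%%%%##*+==-::-
197 .  ....:::.... .  ....  ... .::::::----:..:-===+*###%%%%%###**+==-:::=
198 .. ....:-+=:. . .. .  . . ...:::.:::--:..-::-===+++********+====-:::-+
199  .... .:=##+-. ..... ..... ..:::..:::::.:+=-:---===++++++====---:::-=#
200 ..  .  .=#%#+:...... .. . . .::......:..-##-:::---========----::::-=#%
201  ... .  -#%%#=:..............-:.........=%%+=-::::------:---:::::-=#%%
202 ..... ..:*%%%#-.............::.........:+%%#*=-::::::::::::::::-=*#%%%
203 ... .. ..+%%%%+:........::.............-#%%%%#+=--:::::::::---==#%%%%%
204 ::...   .=#%%%#-.......:=-.... . ......-%%%%%%#**+-:....:-===*##%%%%%%
205 -:..    .:*#%%%+:......-*=.. ...... ...=%@%%%%%%%#+:....:+*##%%%%%%%%%
206 -:.. 
[... 3490 characters left out ...]
=-----=+##*=+#%%%%%%%%%**
253 %%%%%%%%%%%%%%%*==-=*##*=::::-=#######**###+=------+##*==#%%%%%%%%%%%%
254 %%%%%%%%%%%%%%%%#*++####+--:--=###########*=------=##*+=*%%%%%%%%%%%%%
255 %%%%%%%%%%%%%%%%%%######+==-=-=##########*+=-----=+##+=+#%%%%%%%%%%%%%
256 %%%%%%%%%%%%%%%%%%######=====-=##########+=-----+*##*=+#%%%%%%%%%%%%%%
257 %%%%%%%%%%%%%%%%%%######*=====+#########+=-----=###*==*%%%%%%%%%%%%%%%
258 %%%%%%%%%%%%%%%%%#######*+====*########*=-----=+##*+=*#%%%%%%%%%%%%%%%
259 %%%%%%%%%%%%%%%%########*=====*#######*+------+###+=+#%%%%%%%%%%%%%%%%
260 %%%%%%%%%%%%%%%#########*+==++*#######+=-----=###*=+#%%%%%%%%%%%%%%%%%
261 %%%%%%%%%%%%%%%##########**++*#######*=------*##*==*%%%%%%%%%%%%%%%%%%
```

Both markers are seated: the caps sit at the projected places, about (278,204–217) and (249,239–253). Check that the jar and pans are still where measured.

```bash
cat > chk.py <<'E'
from fit import *
import pickle
a0,b0=pickle.load(open('s0.pkl','rb'))
def lid(s,x0=285,y0=300,x1=335,y1=360):
    c=s['color'][y0:y1,x0:x1].astype(int);g=c.mean(2)
    # lid face: mid grey bluish on dark disc
    m=((g>70)&(g<118)&(c[...,2]>=c[...,0]-4)).astype(np.uint8)
    n,l,st,ce=cv2.connectedComponentsWithStats(m);i=1+np.argmax(st[1:,4]);return ce[i]+[x0,y0],st[i]
def red(s,exp,r=18):
    x,y=proj(s,[exp])[0].astype(int);x0,y0=x-r,y-r;c=s['color'][y0:y+r,x0:x+r].astype(int)
    m=(c[...,0]-c[...,2]>.33*c[...,0]).astype(np.uint8);n,l,st,ce=cv2.connectedComponentsWithStats(m)
    return [(onz(s,ce[i]+[x0,y0],exp[2]),st[i,4]) for i in range(1,n) if st[i,4]>8]
E
python3 - <<'E'
from chk import *
np.set_printoptions(precision=4,suppress=True)
a=snap('top');b=snap('side')
for n,s in(('a0',a0),('b0',b0),('a',a),('b',b)):
    print(n,'pans',red(s,[.4927,-.1195,.012]),red(s,[.463,-.306,.012]))
for n,s in(('b0',b0),('b',b)):print(n,lid(s))
print(np.abs(b['color'].astype(int)-b0['color'])[310:365,285:335].mean(2).max())
E
```

```text
a0 pans [(array([ 0.492 , -0.1194,  0.012 ]), np.int32(36))] [(array([ 0.4621, -0.3065,  0.012 ]), np.int32(37))]
b0 pans [(array([ 0.493, -0.119,  0.012]), np.int32(24))] [(array([ 0.4636, -0.306 ,  0.012 ]), np.int32(22))]
a pans [(array([ 0.492 , -0.1194,  0.012 ]), np.int32(36))] [(array([ 0.462 , -0.3068,  0.012 ]), np.int32(37))]
b pans [(array([ 0.493, -0.119,  0.012]), np.int32(24))] [(array([ 0.4636, -0.306 ,  0.012 ]), np.int32(22))]
b0 (array([307.6679, 330.3429]), array([ 13,  22,  21,  20, 280], dtype=int32))
b (array([307.9654, 330.9723]), array([ 13,  22,  21,  20, 289], dtype=int32))
32.333333333333336
```

Request:
carry_out([
  [0.35,-0.85,0,0,0,0],
  [0.35,-0.85,0,0,0,0],
  [0.35,-0.85,0,0,0,0],
  [0.36,-0.86,0,0,0,0],
  [0.36,-0.86,0,0,0,0],
  [0.36,-0.86,0,0,0,0],
  [0.36,-0.86,0,0,0,0],
  [0.36,-0.86,0,0,0,0],
  [0.36,-0.86,0,0,0,0],
  [0.36,-0.86,0,0,0,0],
  [0,0,0,0,0,0],
  [0,0,0,0,0,0],
], claw=-1)

```text
clock: 21.47
eef_pos: [0.4237, 0.298, 0.245]
orientation: [0.706, 0.709, 0.0, -0.0]
ft_force: [0.9, -0.4, -0.1]
width: 0.0853
grip_force: 0.0
```

Request:
carry_out([
  [0,0,0,0,0,-0.9],
  [0,0,0,0,0,-0.9],
  [0,0,0,0,0,-1],
  [0,0,0,0,0,-1],
  [0,0,0,0,0,-1],
  [0,0,0,0,0,-1],
  [0,0,0,0,0,-1],
  [0,0,0,0,0,-1],
  [0,0,0,0,0,-1],
  [0,0,0,0,0,-1],
  [0,0,0,0,0,-0.53],
  [0,0,0,0,0,0],
])

```text
clock: 22.47
eef_pos: [0.4254, 0.2977, 0.2449]
orientation: [0.24, 0.971, 0.0, -0.0]
ft_force: [0.7, -0.3, 0.3]
width: 0.0858
grip_force: 0.0
```

Request:
carry_out([
  [0,0,0.5,0,0,0],
  [0,0,1,0,0,0],
  [0,0,1,0,0,0],
  [0,0,1,0,0,0],
  [0,0,0.5,0,0,0],
  [0,0,0,0,0,0],
  [0,0,0,0,0,0],
])

```text
clock: 23.05
eef_pos: [0.4239, 0.2982, 0.1442]
orientation: [0.241, 0.971, -0.001, -0.001]
ft_force: [0.2, -0.2, 0.0]
width: 0.0857
grip_force: 0.0
```

Request:
carry_out([
  [0,0,0.8,0,0,0],
  [0,0,1,0,0,0],
  [0,0,1,0,0,0],
  [0,0,1,0,0,0],
  [0,0,0.5,0,0,0],
  [0,0,0.34,0,0,0],
  [0,0,0,0,0,0],
  [0,0,0,0,0,0],
])

```text
clock: 23.72
eef_pos: [0.4253, 0.2995, 0.0303]
orientation: [0.24, 0.971, 0.001, 0.001]
ft_force: [-0.1, 0.5, 1.1]
width: 0.0856
grip_force: 0.0
```

Request:
carry_out([
  [0,0,0,0,0,0],
  [0,0,0,0,0,0],
  [0,0,0,0,0,0],
  [0,0,0,0,0,0],
  [0,0,0,0,0,0],
  [0,0,0,0,0,0],
  [0,0,0,0,0,0],
  [0,0,0,0,0,0],
], claw=1)

```text
clock: 24.38
eef_pos: [0.4255, 0.2996, 0.0308]
orientation: [0.24, 0.971, 0.001, 0.001]
ft_force: [-0.4, 0.7, 5.1]
width: 0.0472
grip_force: 60.9
```

Request:
carry_out([
  [0,0,-0.16,0,0,0],
  [0,0,0,0,0,0.7],
  [0,0,0,0,0,0.96],
  [0,0,0,0,0,0.96],
  [0,0,0,0,0,0.96],
  [0,0,0,0,0,0.96],
  [0,0,0,0,0,0.96],
  [0,0,0,0,0,0.96],
  [0,0,0,0,0,0.96],
  [0,0,0,0,0,0.96],
  [0,0,0,0,0,0.96],
  [0,0,0,0,0,0.96],
])

```text
clock: 25.38
eef_pos: [0.4239, 0.2986, 0.0331]
orientation: [0.706, 0.708, -0.0, -0.0]
ft_force: [0.3, -0.1, -0.8]
width: 0.0478
grip_force: 61.8
```

Request:
carry_out([
  [0,0,0,0,0,0],
  [0,0,0,0,0,0],
  [0,0,0.1,0,0,0],
  [0,0,0.06,0,0,0],
  [0,0,0,0,0,0],
])

```text
clock: 25.8
eef_pos: [0.4246, 0.2991, 0.0307]
orientation: [0.704, 0.71, 0.0, -0.0]
ft_force: [-3.9, -2.1, 11.1]
width: 0.0472
grip_force: 63.0
```

Request:
carry_out([
  [0,0,0,0,0,0],
  [0,0,0,0,0,0],
  [0,0,0,0,0,0],
  [0,0,0,0,0,0],
  [0,0,0,0,0,0],
  [0,0,0,0,0,0],
], claw=-1)

```text
clock: 26.3
eef_pos: [0.4241, 0.2987, 0.0288]
orientation: [0.704, 0.71, -0.0, -0.0]
ft_force: [0.3, 0.4, 0.0]
width: 0.0855
grip_force: 0.0
```

Request:
carry_out([
  [0,0,-0.4,0,0,0],
  [0,0,-1,0,0,0],
  [0,0,-1,0,0,0],
  [0,0,-1,0,0,0],
  [0,0,-1,0,0,0],
  [-1,0.2,0,0,0,0],
  [-1,0.2,0,0,0,0],
  [-1,0.2,0,0,0,0],
  [-1,0.2,0,0,0,0],
  [-1,0.2,0,0,0,0],
  [-1,0.2,0,0,0,0],
  [-1,0.2,0,0,0,0],
])

```text
clock: 27.3
eef_pos: [0.4607, 0.1229, 0.1399]
orientation: [0.704, 0.71, 0.0, 0.0]
ft_force: [0.7, 0.6, 1.1]
width: 0.085
grip_force: 0.0
```

```bash
python3 - <<'E'
from chk import *
from asc import asc
np.set_printoptions(precision=4,suppress=True)
s=manip.read_state();print(s['eef_pos'],s['orientation'])
a=snap('top');b=snap('side');cv2.imwrite('pics/j.png',a['color'][...,::-1])
print(lid(b))
asc(b,288,312,336,362,'g',18)
asc(a,180,240,225,285,'g',18)
E
```

```text
[0.4607 0.1229 0.1399] [0.7044 0.7098 0.0004 0.0003]
(array([309.5392, 330.802 ]), array([ 14,  22,  21,  21, 293], dtype=int32))
312 @@@@@@@@@@@@@@@@@@@@@@@@@@@@@@@@@@@@@@@@@@@@@@@@
313 @@@@@@@@@@@@@@@@@@@@@@@@@@@@@@@@@@@@@@@@@@@@@@@@
314 @@@@@@@@@@@@@@@@@@@@@@@@@@@@@@@@@@@@@@@@@@@@@@@@
315 @@@@@@@@@@@@@@@@@@@@@@@@@@@@@@@@@@@@@@@@@@@@@@@@
316 @@@@@@@@@@@@@@@@@@@@@@@@@@@@@@@@@@@@@@@@@@@@@@@@
317 @@@@@@@@@@@@@@@@@@@@@@@@@@@@@@@@@@@@@@@@@@@@@@@@
318 @@@@@@@@@@@@@@@@@@@@@@@@@@@@@@@@@@@@@@@@@@@@@@@@
319 @@@@@@@@@@@@@@@@@@@@@@@@@@@@@@@@@@@@@@@@@@@@@@@@
320 @@@@@@@@@@@@@@@@@@@@@@@@@@@@@@@@@@@@@@@@@@@@@@@@
321 @@@@@@@@@@@@@@@@@@%#####%%@@@@@@@@@@@@@@@@@@@@@@
322 @@@@@@@@@@@@@@@%#**+++++**#@@@@@@@@@@@@@@@@@@@@@
323 @@@@@@@@@@@@@@%**++++++++++*%@@@@@@@@@@@@@@@@@@@
324 @@@@@@@@@@@@@%*+++++++++++++*%@@@@@@@@@@@@@@@@@@
325 @@@@@@@@@@@@%*+++++++++++++++*%@@@@@@@@@@@@@@@@@
326 @@@@@@@@@@@@*+++++++++++++++++*#@@@@@@@@@@@@@@@@
327 @@@@@@@@@@@#*+++++++++++++++++++*@@@@@@@@@@@@@@@
328 @@@@@@@@@@@#+++++++++++++++++++=-*%@@@@@@@@@@@@@
329 @@@@@@@@@@%*++++++++++++++++++++:-+%@@@@@@@@@@@@
330 @@@@@@@@@*=+
[... 3229 characters left out ...]

271 ######%###-..::..:..   .....:................
272 #####%#####.-........   ....:................
273 ###########=.:........ ......................
274 ####%#######:.....:...  .....................
275 ####%%#%####=-:..:....   ....................
276 ####%%#%%####=.....:..   ....................
277 ###%#####%###*.........  ....................
278 ##############-.......    ...................
279 ##############*.........   ..................
280 #######%####%##-.......    ..................
281 ###############=.........   ...... . ..... .:
282 ################=.:---=--:.  ..........--+###
283 ################+=++++===--:.  ...--+########
284 ###############*++++++===--:..:+#############
```

```bash
python3 - <<'E'
from chk import *
np.set_printoptions(precision=4,suppress=True)
p=[onz(b0,q,.061)[:2] for q in((309.3,331),(306.3,332.8),(303,337))]
print(p);ang=lambda d:np.degrees(np.arctan2(d[1],d[0]))
print(ang(p[2]-p[0]),ang(p[2]-p[1]))
# initial for comparison, same way
i=[onz(b0,((q[0]+.5)/6-.5+235,(q[1]+.5)/6-.5+310),.061)[:2] for q in((442,131),(455,141),(469,173))];print(ang(i[2]-i[0]),ang(i[2]-i[1]))
# darkness-weighted strip centroid
b=snap('side')
for s in(b0,b):
    c=s['color'].astype(float).mean(2);lidP=[.4245,.300]
    ys,xs=np.mgrid[318:345,290:325];G=np.array([onz(s,(x,y),.061)[:2] for x,y in zip(xs.ravel(),ys.ravel())]);v=c[ys,xs].ravel()
    cx=[.4255,.3030] if s is b0 else p[0]
    r=np.linalg.norm(G-cx,axis=1);k=(r<.021)&(v<60);d=G[k].mean(0)-cx;print(k.sum(),d,ang(d))
E
```

```text
[array([0.4239, 0.302 ]), array([0.4277, 0.3091]), array([0.4291, 0.3214])]
74.7664596836227 83.11748931231445
150.09663934371108 141.39231402933953
30 [-0.0116  0.0072] 148.1669717907247
23 [0.0027 0.0134] 78.60526578695142
```

The strip direction is 79–83°, against the required 80°. The jar is done. Next, pan A.

Request:
carry_out([
  [-0.7,0.1,0,0,0,0],
  [-1,0.12,0,0,0,0.9],
  [-1,0.12,0,0,0,0],
  [-1,0.12,0,0,0,0],
  [0,0,0,0,0,0],
], claw=-0.1)

```text
clock: 27.87
eef_pos: [0.4682, 0.0292, 0.1395]
orientation: [0.738, 0.675, -0.0, 0.001]
ft_force: [0.9, 0.5, 0.4]
width: 0.0469
grip_force: 0.0
```

```bash
cat > go.py <<'E'
import sys
from h import *
x,y,z,yaw=map(float,sys.argv[1:5])
s=manip.read_state();M=R.from_quat(s['orientation']).as_matrix();P=np.array(s['eef_pos'])
cur=np.degrees(np.arctan2(M[1,1],M[0,1]));d=M.T@(np.array([x,y,z])-P)/.025
print('P',P.round(4),'yaw',round(cur,2),'shift rows',d.round(2),'wz rows',round(-((yaw-cur+90)%180-90)/6,2),'tilt',M[:,2].round(4), 'F',np.round(s['ft_force'],1))
E
python3 go.py .4927 -.1195 .1395 -61
```

```text
P [0.4682 0.0292 0.1395] yaw -5.05 shift rows [-5.84  1.5   0.01] wz rows 9.32 tilt [ 5.0e-04 -1.3e-03 -1.0e+00] F [0.9 0.5 0.4]
```

Request:
carry_out([
  [-0.84,0.2,0,0,0,0],
  [-1,0.26,0,0,0,0],
  [-1,0.26,0,0,0,0],
  [-1,0.26,0,0,0,0],
  [-1,0.26,0,0,0,0],
  [-1,0.26,0,0,0,0],
  [0,0,0,0,0,0],
])

```text
clock: 28.45
eef_pos: [0.4943, -0.1197, 0.1399]
orientation: [0.738, 0.675, 0.0, 0.001]
ft_force: [0.1, -0.9, -0.1]
width: 0.0471
grip_force: 0.0
```

Request:
carry_out([
  [0,0,0,0,0,0.8],
  [0,0,0,0,0,1],
  [0,0,0,0,0,1],
  [0,0,0,0,0,1],
  [0,0,0,0,0,1],
  [0,0,0,0,0,1],
  [0,0,0,0,0,1],
  [0,0,0,0,0,1],
  [0,0,0,0,0,1],
  [0,0,0,0,0,0.52],
  [0,0,0,0,0,0],
  [0,0,0,0,0,0],
])

```text
clock: 29.45
eef_pos: [0.4929, -0.1161, 0.1392]
orientation: [0.968, 0.253, 0.0, -0.0]
ft_force: [1.2, 0.5, 0.4]
width: 0.0468
grip_force: 0.0
```

```bash
python3 go.py .4927 -.1195 .005 -61
```

```text
P [ 0.4929 -0.1161  0.1392] yaw -60.73 shift rows [-0.07  0.12  5.37] wz rows 0.05 tilt [ 0.e+00  5.e-04 -1.e+00] F [1.2 0.5 0.4]
```

Request:
carry_out([
  [-0.05,0.1,0.6,0,0,0],
  [0,0,1,0,0,0],
  [0,0,1,0,0,0],
  [0,0,1,0,0,0],
  [0,0,0.8,0,0,0],
  [0,0,0,0,0,0],
  [0,0,0,0,0,0],
])

```text
clock: 30.03
eef_pos: [0.4916, -0.1193, 0.0281]
orientation: [0.968, 0.252, -0.001, -0.001]
ft_force: [-0.5, 0.5, 1.3]
width: 0.047
grip_force: 0.0
```

```bash
python3 - <<'E'
from h import *
P=[];J=[]
for i in range(8):
    s=manip.read_state();P.append(s['eef_pos']);J.append(s['joint_positions']);cams.snapshot('side') if i<7 else 0
P=np.array(P);print(P.mean(0).round(4),P.std(0).round(4),np.std(J,0).round(5));print(P.round(4))
E
python3 go.py .4927 -.1195 .005 -61
```

```text
[ 0.4938 -0.1203  0.0302] [0.0009 0.0004 0.0009] [2.80e-04 1.06e-03 9.40e-04 8.00e-05 3.30e-04 1.70e-04]
[[ 0.4916 -0.1193  0.0281]
 [ 0.4931 -0.1199  0.0295]
 [ 0.494  -0.1202  0.0303]
 [ 0.4945 -0.1205  0.0308]
 [ 0.4945 -0.1206  0.031 ]
 [ 0.4944 -0.1206  0.0309]
 [ 0.4941 -0.1206  0.0307]
 [ 0.4939 -0.1205  0.0305]]
P [ 0.4939 -0.1205  0.0305] yaw -60.88 shift rows [-0.02 -0.06  1.02] wz rows 0.02 tilt [ 2.5e-03 -7.0e-04 -1.0e+00] F [ 0.3  0.1 -0.3]
```

Request:
carry_out([
  [-0.02,-0.06,0.5,0,0,0],
  [0,0,0.5,0,0,0],
  [0,0,0,0,0,0],
  [0,0,0,0,0,0],
  [0,0,0,0,0,0],
  [0,0,0,0,0,0],
])

```text
clock: 30.88
eef_pos: [0.4924, -0.1194, 0.005]
orientation: [0.968, 0.251, 0.001, 0.0]
ft_force: [-0.4, -0.4, 0.0]
width: 0.0469
grip_force: 0.0
```

Request:
carry_out([
  [0,0,0,0,0,0],
  [0,0,0,0,0,0],
  [0,0,0,0,0,0],
  [0,0,0,0,0,0],
  [0,0,0,0,0,0],
  [0,0,0,0,0,0],
], claw=1)

```text
clock: 31.38
eef_pos: [0.4924, -0.1194, 0.0049]
orientation: [0.968, 0.251, 0.001, 0.0]
ft_force: [-0.3, -0.1, 5.8]
width: 0.0178
grip_force: 59.3
```

Request:
carry_out([
  [0,0,-0.6,0,0,0],
  [0,0,-0.8,0,0,0],
  [0,0,-0.8,0,0,0],
  [0,0,-0.8,0,0,0],
  [0,0,0,0,0,0.8],
  [0,0,0,0,0,0.8],
  [0,0,0,0,0,0.8],
  [0,0,0,0,0,0.8],
  [0,0,0,0,0,0.9],
  [0,0,0,0,0,0.97],
  [0,0,0,0,0,0],
  [0,0,0,0,0,0],
])

```text
clock: 32.38
eef_pos: [0.4913, -0.1191, 0.0788]
orientation: [1.0, -0.01, -0.0, -0.0]
ft_force: [-0.1, -0.3, -0.5]
width: 0.018
grip_force: 58.7
```

```bash
python3 go.py .4894 .0535 .08 -91.4
```

```text
P [ 0.4913 -0.1191  0.0788] yaw -91.15 shift rows [-0.22 -6.9  -0.05] wz rows 0.04 tilt [-5.e-04  1.e-04 -1.e+00] F [-0.1 -0.3 -0.5]
```

Request:
carry_out([
  [0,-0.7,0,0,0,0.04],
  [-0.03,-0.9,0,0,0,0],
  [-0.03,-0.9,0,0,0,0],
  [-0.03,-0.9,0,0,0,0],
  [-0.03,-0.9,0,0,0,0],
  [-0.03,-0.9,0,0,0,0],
  [-0.03,-0.9,0,0,0,0],
  [-0.03,-0.8,0,0,0,0],
  [0,0,0,0,0,0],
  [0,0,0,0,0,0],
  [0,0,0,0,0,0],
  [0,0,0,0,0,0],
])

```text
clock: 33.38
eef_pos: [0.4909, 0.0526, 0.079]
orientation: [1.0, -0.013, -0.0, 0.0]
ft_force: [-0.7, -0.8, 1.0]
width: 0.0178
grip_force: 58.8
```

```bash
python3 - <<'E'
from asc import *
L=[snap('side') for _ in range(6)]
s=manip.read_state();P=np.array(s['eef_pos']);b=L[-1]
M=R.from_quat(s['orientation']).as_matrix()
from fit import box
# tool x axis = pan x axis
B=box(P[0],P[1],np.arctan2(M[1,0],M[0,0]),(.03,.02,.012),P[2]-.005)
print(P,proj(b,B).round(1).tolist())
x,y=proj(b,[P])[0].astype(int);b['color']=np.mean([l['color'] for l in L],0);print(x-20,y-16)
asc(b,x-20,y-16,x+22,y+14,'g',14)
asc(b,x-20,y-16,x+22,y+14,'r',5)
E
python3 go.py .4894 .0535 .017 -91.4
```

```text
[0.49102316 0.05288613 0.07904879] [[341.4, 236.5], [341.6, 233.8], [337.6, 242.1], [337.7, 239.4], [331.2, 231.8], [331.2, 229.0], [327.3, 237.3], [327.3, 234.5]]
314 219
219 ****+++*+-:-==-:::..........:#@@@@@@@@@@@@
220 +****+**+--+++-:::..........-@@@@@@@@@@@@@
221 +****++**+=**+-::...........=@@@@@@@@@@@@@
222 **+**+++******:::...........=@@@@@@@@@@@@@
223 +*****++*****+:............:=@@@@@@@@@@@@@
224 +++**+*******=:..........::-=#@@@@@@@@@@@@
225 +++++++*****+-:.....:::..:-=+**%@@@@@@@@@@
226 +++++==+****=-......::...:-++**@@@@@@@@@@@
227 ++++=--=***+--:....::.:...-++*#@@@@@@@@@@@
228 +++=---+***=-=-:..........-+**%@@@@@@@@@@@
229 +++-:-=+**+--==-:...:.....-+**@@@@@@@@@@@@
230 +++-::=+*+=---==:::.......-+*#@@@@@@@@@@@@
231 +++=---===--::::::::......-+*@@@@@@@@@@@@@
232 +++++=--=-::::...:...:::..-+#@@@@@@@@@@@@@
233 ++**++=--:::::......:::-::=+#@@@@@@@@@@@@@
234 +++++*++=-::......:.---=++++*@@@@@@@@@@@@@
235 +++*++++++=-:.....::==-****+*@@@@@@@@@##@#
236 +*+*+*++++++=-....::===**#++****#@@@#**+**
237 ***+++++++**+=:....:=++***=++**+*****+++++
238 @@*++++++++*+=:....:++***==+**+
[... 1310 characters left out ...]
-  ....::::......
237 .............         *@+  ...............
238 ::...........         -+.  ...............
239 --:...........            ................
240 --:...........            ................
241 ---:..........             ..::::.........
242 ----:.........              .::--:........
243 ----:........                 .::-::::..:.
244 -----:......                    .::---::-:
245 ------......                      .::-----
246 ------.....                         .-----
247 ------:...                          .-----
248 ------:...                         .:-----
P [0.491  0.0529 0.079 ] yaw -91.59 shift rows [-0.07 -0.02  2.48] wz rows -0.03 tilt [ 0. -0. -1.] F [-0.1 -0.4 -0. ]
```

The red top end and grey end face at about (338,236) agree with the predicted pan corners, so the pan is centred in the grip. Lower it.

Request:
carry_out([
  [-0.06,-0.02,0.6,0,0,0],
  [0,0,0.8,0,0,0],
  [0,0,0.8,0,0,0],
  [0,0,0,0,0,0],
  [0,0,0,0,0,0],
  [0,0,0,0,0,0],
  [0,0,0,0,0,0],
])

```text
clock: 34.27
eef_pos: [0.4905, 0.0539, 0.0253]
orientation: [1.0, -0.014, 0.001, -0.0]
ft_force: [0.9, -0.3, -1.0]
width: 0.0178
grip_force: 59.2
```

```bash
python3 go.py .4894 .0535 .018 -91.4
```

```text
P [0.4905 0.0539 0.0253] yaw -91.56 shift rows [-0.04  0.02  0.29] wz rows -0.03 tilt [ 1.7e-03  1.0e-04 -1.0e+00] F [ 0.9 -0.3 -1. ]
```

Request:
carry_out([
  [-0.02,0,0.1,0,0,0],
  [0,0,0.1,0,0,0],
  [0,0,0.1,0,0,0],
  [0,0,0,0,0,0],
  [0,0,0,0,0,0],
  [0,0,0,0,0,0],
])

```text
clock: 34.77
eef_pos: [0.4888, 0.054, 0.0165]
orientation: [1.0, -0.014, -0.0, 0.0]
ft_force: [0.2, -0.1, -0.5]
width: 0.0179
grip_force: 59.3
```

The pan is 4 mm into the recess with no contact force. Release, then press.

Request:
carry_out([
  [0,0,0,0,0,0],
  [0,0,0,0,0,0],
  [0,0,0,0,0,0],
  [0,0,0,0,0,0],
  [0,0,-0.5,0,0,0],
  [0,0,-0.5,0,0,0],
  [0,0,0,0,0,0],
  [0,0,0,0,0,0],
], claw=0.1)

```text
clock: 35.43
eef_pos: [0.4899, 0.054, 0.0422]
orientation: [1.0, -0.014, 0.001, -0.0]
ft_force: [1.2, 0.6, 0.0]
width: 0.0385
grip_force: 0.0
```

Request:
carry_out([
  [0,0,0,0,0,0],
  [0,0,0,0,0,0],
  [0,0,0,0,0,0],
  [0,0,0,0,0,0],
  [0,0,0,0,0,0],
  [0,0,0,0,0,0],
  [0,0,0.5,0,0,0],
  [0,0,0.26,0,0,0],
  [0,0,0,0,0,0],
  [0,0,0,0,0,0],
  [0,0,0,0,0,0],
], claw=1)

```text
clock: 36.35
eef_pos: [0.489, 0.054, 0.0226]
orientation: [1.0, -0.014, -0.0, 0.0]
ft_force: [0.4, 0.2, 0.1]
width: 0.0002
grip_force: 0.0
```

Request:
carry_out([
  [0,0,0.1,0,0,0],
  [0,0,0.1,0,0,0],
  [0,0,0.06,0,0,0],
  [0,0,0,0,0,0],
  [0,0,0,0,0,0],
  [0,0,0,0,0,0],
])

```text
clock: 36.85
eef_pos: [0.4891, 0.054, 0.0161]
orientation: [1.0, -0.014, 0.0, 0.0]
ft_force: [0.7, 0.4, -0.3]
width: -0.0002
grip_force: 0.1
```

Request:
carry_out([
  [0,0,0.06,0,0,0],
  [0,0,0.04,0,0,0],
  [0,0,0,0,0,0],
  [0,0,0,0,0,0],
  [0,0,0,0,0,0],
])

```text
clock: 37.27
eef_pos: [0.4891, 0.054, 0.0159]
orientation: [1.0, -0.013, -0.0, 0.0]
ft_force: [-7.6, -1.3, 21.4]
width: 0.0002
grip_force: 10.4
```

Request:
carry_out([
  [0,0,-0.5,0,0,0],
  [0,0,-1,0,0,0],
  [0,0,-1,0,0,0],
  [0,0.8,-1,0,0,0],
  [0,1,0,0,0,0],
  [0,1,0,0,0,0],
  [0,1,0,0,0,0],
  [0,1,0,0,0,0],
  [0,1,0,0,0,0],
  [0,1,0,0,0,0],
  [0,1,0,0,0,0],
  [0,1,0,0,0,0],
], claw=-0.1)

```text
clock: 38.27
eef_pos: [0.4827, -0.1671, 0.101]
orientation: [1.0, -0.014, -0.0, -0.0]
ft_force: [-1.2, 0.5, 0.2]
width: 0.047
grip_force: 0.0
```

```bash
python3 - <<'E'
from chk import *
np.set_printoptions(precision=4,suppress=True)
a=snap('top');b=snap('side')
for n,s in(('a',a),('b',b)):
    print(n,'panB',red(s,[.463,-.306,.012]),'panA in recess',red(s,[.4894,.0535,.016]))
print(lid(b))
E
python3 go.py .463 -.306 .1 -49.5
```

```text
a panB [] panA in recess [(array([0.4888, 0.0557, 0.016 ]), np.int32(39))]
b panB [(array([ 0.4636, -0.306 ,  0.012 ]), np.int32(22))] panA in recess [(array([0.4899, 0.054 , 0.016 ]), np.int32(43))]
(array([309.3702, 330.4221]), array([ 13,  22,  22,  21, 289], dtype=int32))
P [ 0.4832 -0.1689  0.1013] yaw -91.73 shift rows [-0.64  5.5   0.06] wz rows -7.04 tilt [ 8.0e-04 -1.4e-03 -1.0e+00] F [0.5 0.4 0.2]
```

Request:
carry_out([
  [-0.1,0.8,0,0,0,0],
  [-0.1,1,0,0,0,0],
  [-0.1,1,0,0,0,0],
  [-0.1,1,0,0,0,0],
  [-0.12,1,0,0,0,0],
  [-0.12,0.7,0,0,0,0],
  [0,0,0,0,0,0],
  [0,0,0,0,0,0],
])

```text
clock: 39.03
eef_pos: [0.4631, -0.3029, 0.1008]
orientation: [1.0, -0.014, -0.0, -0.0]
ft_force: [-0.2, 1.4, 0.7]
width: 0.0472
grip_force: 0.0
```

Request:
carry_out([
  [0,0,0,0,0,-0.8],
  [0,0,0,0,0,-1],
  [0,0,0,0,0,-1],
  [0,0,0,0,0,-1],
  [0,0,0,0,0,-1],
  [0,0,0,0,0,-1],
  [0,0,0,0,0,-1],
  [0,0,0,0,0,-0.24],
  [0,0,0,0,0,0],
  [0,0,0,0,0,0],
  [0,0,0,0,0,0],
  [0,0,0,0,0,0],
])

```text
clock: 40.03
eef_pos: [0.4634, -0.3023, 0.101]
orientation: [0.938, 0.348, -0.0, -0.0]
ft_force: [0.7, -0.4, -0.4]
width: 0.0472
grip_force: 0.0
```

```bash
python3 go.py .463 -.306 .005 -49.5
```

```text
P [ 0.4634 -0.3023  0.101 ] yaw -49.31 shift rows [-0.11  0.1   3.84] wz rows 0.03 tilt [-1.e-04  2.e-04 -1.e+00] F [ 0.7 -0.4 -0.4]
```

Request:
carry_out([
  [-0.11,0.1,0.6,0,0,0],
  [0,0,0.8,0,0,0],
  [0,0,0.8,0,0,0],
  [0,0,0.6,0,0,0],
  [0,0,0.2,0,0,0],
  [0,0,0,0,0,0],
  [0,0,0,0,0,0],
  [0,0,0,0,0,0],
  [0,0,0,0,0,0],
  [0,0,0,0,0,0],
])

```text
clock: 40.87
eef_pos: [0.4637, -0.3073, 0.0273]
orientation: [0.938, 0.348, 0.001, 0.001]
ft_force: [1.0, 0.5, -0.2]
width: 0.0472
grip_force: 0.0
```

```bash
python3 go.py .463 -.306 .005 -49.5
```

```text
P [ 0.4637 -0.3073  0.0273] yaw -49.31 shift rows [ 0.01 -0.06  0.89] wz rows 0.03 tilt [ 0.0019 -0.0013 -1.    ] F [ 1.   0.5 -0.2]
```

Request:
carry_out([
  [0,-0.05,0.4,0,0,0],
  [0,0,0.47,0,0,0],
  [0,0,0,0,0,0],
  [0,0,0,0,0,0],
  [0,0,0,0,0,0],
  [0,0,0,0,0,0],
])

```text
clock: 41.37
eef_pos: [0.4621, -0.3058, 0.0042]
orientation: [0.938, 0.348, -0.0, -0.0]
ft_force: [0.3, -1.0, 0.3]
width: 0.0466
grip_force: 0.0
```

Request:
carry_out([
  [0,0,0,0,0,0],
  [0,0,0,0,0,0],
  [0,0,0,0,0,0],
  [0,0,0,0,0,0],
  [0,0,0,0,0,0],
  [0,0,0,0,0,0],
], claw=1)

```text
clock: 41.87
eef_pos: [0.4626, -0.3061, 0.0049]
orientation: [0.938, 0.348, 0.0, 0.001]
ft_force: [-0.7, -0.1, 3.8]
width: 0.0178
grip_force: 59.1
```

Request:
carry_out([
  [0,0,-0.6,0,0,0],
  [0,0,-0.8,0,0,0],
  [0,0,-0.8,0,0,0],
  [0,0,-0.8,0,0,0],
  [0,0,0,0,0,0.8],
  [0,0,0,0,0,1],
  [0,0,0,0,0,1],
  [0,0,0,0,0,1],
  [0,0,0,0,0,1],
  [0,0,0,0,0,1],
  [0,0,0,0,0,1],
  [0,0,0,0,0,0.22],
])

```text
clock: 42.87
eef_pos: [0.4616, -0.3054, 0.0788]
orientation: [1.0, -0.014, -0.0, -0.0]
ft_force: [0.5, -0.4, 0.0]
width: 0.0181
grip_force: 58.7
```

```bash
python3 go.py .4916 .1440 .08 -91.4
```

```text
P [ 0.4616 -0.3054  0.0788] yaw -91.62 shift rows [  0.69 -18.    -0.04] wz rows -0.04 tilt [-9.e-04  6.e-04 -1.e+00] F [ 0.5 -0.4  0. ]
```

Request:
carry_out([
  [0.04,-0.7,0,0,0,0],
  [0.04,-1,0,0,0,0],
  [0.04,-1,0,0,0,0],
  [0.04,-1,0,0,0,0],
  [0.04,-1,0,0,0,0],
  [0.04,-1,0,0,0,0],
  [0.04,-1,0,0,0,0],
  [0.04,-1,0,0,0,0],
  [0.04,-1,0,0,0,0],
  [0.04,-1,0,0,0,0],
  [0.04,-1,0,0,0,0],
  [0.04,-1,0,0,0,0],
])

```text
clock: 43.87
eef_pos: [0.4809, -0.0124, 0.0791]
orientation: [1.0, -0.011, -0.0, -0.0]
ft_force: [1.2, -0.2, -0.7]
width: 0.0181
grip_force: 58.7
```

Request:
carry_out([
  [0.04,-1,0,0,0,0],
  [0.04,-1,0,0,0,0],
  [0.04,-1,0,0,0,0],
  [0.04,-1,0,0,0,0],
  [0.04,-1,0,0,0,0],
  [0,-0.9,0,0,0,0],
  [0,-0.4,0,0,0,0],
  [0,0,0,0,0,0],
  [0,0,0,0,0,0],
  [0,0,0,0,0,0],
  [0,0,0,0,0,0],
  [0,0,0,0,0,0],
])

```text
clock: 44.87
eef_pos: [0.4902, 0.1427, 0.0792]
orientation: [1.0, -0.013, -0.0, 0.0]
ft_force: [0.5, 0.5, -0.8]
width: 0.0181
grip_force: 58.8
```

```bash
python3 - <<'E'
from asc import *
from fit import box
L=[snap('side') for _ in range(6)]
s=manip.read_state();P=np.array(s['eef_pos']);b=L[-1]
M=R.from_quat(s['orientation']).as_matrix()
yaw=np.arctan2(M[1,0],M[0,0])
Bx=box(P[0],P[1],yaw,(.024,.014,.0),P[2]+.007)
print('pred red-top corner px',proj(b,Bx)[::2].round(1).tolist())
x,y=proj(b,[P])[0].astype(int);b['color']=np.mean([l['color'] for l in L],0);print(x-10,y-10)
asc(b,x-10,y-10,x+20,y+10,'r',5)
E
python3 go.py .4916 .1440 .025 -91.4
```

```text
pred red-top corner px [[323.1, 260.8], [320.2, 265.0], [314.6, 256.6], [311.6, 260.8]]
307 252
252                        :+@@@@@
253                          :+@@@
254                            :*%
255                             ..
256                               
257                               
258                               
259             ::.               
260             -=+=:             
261             -#@@=             
262             *@@@:             
263             %@@+              
264 .           #@%.              
265 ...         -*:               
266 ...          .                
267 ....                          
268 ...                           
269 ..                           .
270 .                            :
271 .                           .-
P [0.4903 0.1434 0.0793] yaw -91.46 shift rows [ 0.05 -0.02  2.17] wz rows -0.01 tilt [ 0. -0. -1.] F [ 0.3  0.1 -0.3]
```

The red end edge, from about (323,260) to (320,265), matches the prediction. Lower it.

Request:
carry_out([
  [0.04,-0.02,0.6,0,0,0],
  [0,0,0.8,0,0,0],
  [0,0,0.75,0,0,0],
  [0,0,0,0,0,0],
  [0,0,0,0,0,0],
  [0,0,0,0,0,0],
  [0,0,0,0,0,0],
  [0,0,0.1,0,0,0],
  [0,0,0.1,0,0,0],
  [0,0,0.08,0,0,0],
  [0,0,0,0,0,0],
  [0,0,0,0,0,0],
])

```text
clock: 46.17
eef_pos: [0.4911, 0.1442, 0.0184]
orientation: [1.0, -0.012, -0.0, 0.0]
ft_force: [-0.0, -0.6, -0.6]
width: 0.018
grip_force: 58.8
```

Request:
carry_out([
  [0,0,0,0,0,0],
  [0,0,0,0,0,0],
  [0,0,0,0,0,0],
  [0,0,0,0,0,0],
])

```text
clock: 46.5
eef_pos: [0.4913, 0.1442, 0.0186]
orientation: [1.0, -0.012, 0.0, -0.0]
ft_force: [0.1, 0.4, -0.0]
width: 0.0181
grip_force: 58.8
```

Request:
carry_out([
  [0,0,0.08,0,0,0],
  [0,0,0,0,0,0],
  [0,0,0,0,0,0],
  [0,0,0,0,0,0],
])

```text
clock: 46.83
eef_pos: [0.4912, 0.1442, 0.0165]
orientation: [1.0, -0.012, -0.0, 0.0]
ft_force: [1.0, 0.3, 0.4]
width: 0.0179
grip_force: 58.8
```

Request:
carry_out([
  [0,0,0,0,0,0],
  [0,0,0,0,0,0],
  [0,0,0,0,0,0],
  [0,0,0,0,0,0],
  [0,0,-0.5,0,0,0],
  [0,0,-0.5,0,0,0],
  [0,0,0,0,0,0],
  [0,0,0,0,0,0],
], claw=0.1)

```text
clock: 47.5
eef_pos: [0.4921, 0.1444, 0.0422]
orientation: [1.0, -0.013, 0.001, -0.0]
ft_force: [-0.0, -0.5, -1.2]
width: 0.0383
grip_force: 0.0
```

Request:
carry_out([
  [0,0,0,0,0,0],
  [0,0,0,0,0,0],
  [0,0,0,0,0,0],
  [0,0,0,0,0,0],
  [0,0,0,0,0,0],
  [0,0,0,0,0,0],
  [0,0,0.5,0,0,0],
  [0,0,0.26,0,0,0],
  [0,0,0.1,0,0,0],
  [0,0,0,0,0,0],
  [0,0,0,0,0,0],
  [0,0,0,0,0,0],
], claw=1)

```text
clock: 48.5
eef_pos: [0.4916, 0.1443, 0.0203]
orientation: [1.0, -0.012, 0.0, -0.0]
ft_force: [-0.0, 1.3, -0.3]
width: -0.0001
grip_force: 0.0
```

Request:
carry_out([
  [0,0,0.1,0,0,0],
  [0,0,0.08,0,0,0],
  [0,0,0.06,0,0,0],
  [0,0,0.03,0,0,0],
  [0,0,0,0,0,0],
  [0,0,0,0,0,0],
  [0,0,0,0,0,0],
])

```text
clock: 49.08
eef_pos: [0.4919, 0.1444, 0.016]
orientation: [1.0, -0.012, 0.0, -0.0]
ft_force: [-7.3, -0.9, 19.9]
width: 0.0001
grip_force: 9.9
```

Request:
carry_out([
  [0,0,-0.5,0,0,0],
  [0,0,-1,0,0,0],
  [0,0,-1,0,0,0],
  [0,0,-1,0,0,0],
  [0,0,-1,0,0,0],
  [0,0,-1,0,0,0],
  [0,1,0,0,0,0],
  [0,1,0,0,0,0],
  [0,1,0,0,0,0],
  [0,1,0,0,0,0],
  [0,1,0,0,0,0],
  [0,1,0,0,0,0],
])

```text
clock: 50.08
eef_pos: [0.4873, -0.0068, 0.1509]
orientation: [1.0, -0.012, 0.0, 0.0]
ft_force: [1.3, -0.2, 0.3]
width: -0.0
grip_force: 0.0
```

Request:
carry_out([
  [0,1,0,0,0,0],
  [0,1,0,0,0,0],
  [0,1,0,0,0,0],
  [0,1,0,0,0,0],
  [0,1,0,0,0,0],
  [0,1,0,0,0,0],
  [0,1,0,0,0,0],
  [0,1,0,0,0,0],
  [0,0,0,0,0,0],
  [0,0,0,0,0,0],
  [0,0,0,0,0,0],
  [0,0,0,0,0,0],
])

```text
clock: 51.08
eef_pos: [0.4824, -0.2048, 0.1506]
orientation: [1.0, -0.012, -0.0, -0.0]
ft_force: [0.2, 0.0, -0.3]
width: -0.0
grip_force: 0.0
```

```bash
python3 - <<'E'
from chk import *
from asc import asc
np.set_printoptions(precision=4,suppress=True)
a=snap('top');b=snap('side');pickle.dump((a,b),open('s1.pkl','wb'))
for n,s in(('a',a),('b',b)):
    print(n,red(s,[.4894,.0535,.016],9),red(s,[.4916,.144,.016],9),red(s,[.4905,.0985,.016],9))
    c=s['color'];m=((c[...,0].astype(int)-c[...,2]>.45*c[...,0])&(c[...,0]>60))
print('lid',lid(b))
G=np.abs(b['color'].astype(int)-b0['color']).max(2)
for n,P in dict(tape=(.70,-.08,.02),glue=(.545,-.068,.085),ink=(.67,.295,.07),era=(.405,-.0,.016),box=(.76,.15,.035),cup=(.505,-.46,.085)).items():
    for t,s,s0 in(('a',a,a0),('b',b,b0)):
        x,y=proj(s,[P])[0].astype(int);d=np.abs(s['color'].astype(int)-s0['color'])[max(0,y-18):y+18,max(0,x-18):x+18].max(2);print(n,t,(x,y),'changed',(d>40).mean().round(3),end=' ; ')
print();asc(a,238,180,295,204,'g',22);asc(b,232,195,292,262,'g',22)
E
```

```text
a [(array([0.489 , 0.0559, 0.016 ]), np.int32(40))] [(array([0.4905, 0.1448, 0.016 ]), np.int32(39))] []
b [(array([0.49  , 0.0542, 0.016 ]), np.int32(42))] [(array([0.4903, 0.1449, 0.016 ]), np.int32(46))] []
lid (array([309.4965, 330.1538]), array([ 14,  21,  21,  20, 286], dtype=int32))
tape a (np.int64(327), np.int64(174)) changed 0.0 ; tape b (np.int64(291), np.int64(187)) changed 0.003 ; glue a (np.int64(324), np.int64(222)) changed 0.017 ; glue b (np.int64(337), np.int64(194)) changed 0.0 ; ink a (np.int64(202), np.int64(179)) changed 0.0 ; ink b (np.int64(221), np.int64(281)) changed 0.0 ; era a (np.int64(300), np.int64(269)) changed 0.0 ; era b (np.int64(372), np.int64(248)) changed 0.0 ; box a (np.int64(253), np.int64(152)) changed 0.0 ; box b (np.int64(227), np.int64(232)) changed 0.0 ; cup a (np.int64(457), np.int64(238)) changed 0.078 ; cup b (np.int64(406), np.int64(115)) changed 0.349 ; 
180 *************+++********+++*******+++********************
181 +********+**++++*+***************************************
182 ++++++++++=+===========+**+++***+***********************
[... 4958 characters left out ...]
######-.   .:+**#*#***#*#*#*=------=***+==##%%%%#%
252 ###############*=:....:-*#*###*****#*+-------+**+==*####%%%%
253 ###############*+-:::::-***#******#*+=------+***==*##%%###%%
254 ##############***=-::---*#**********=------=***==+##%%%%%%#%
255 ##############*#*==-----***#*###***=-------+**+=+###%%%%###%
256 ###############**=====--*#******#*=------++**+-=*#%##%%%%##%
257 %#%%#%######*****+====-+**###*#**+-------****==*#%%%##%%%%%%
258 %%%%%%%####***#**+=====+***#*#***=------+***=-+#%%%%%%%%%%%%
259 %%%%%#####*#*****+=====+*##*****+------+***+=+####%%%##%%%%%
260 #%%%%%####*****##*====+**##**#*+------=***+==*####%###%##%%#
261 #%%%%%##*#****###*++++**#*##**+=------+***==+#%%%%#########%
```

```bash
python3 - <<'E'
from chk import *
np.set_printoptions(precision=3,suppress=True)
a,b=pickle.load(open('s1.pkl','rb'))
for n,pa,pb in[('cup',(453,244),(411,128)),('glue',(317,225),(335,210)),('tape',(322,167),(280,190)),('eraser',(300,278),(380,253)),('ink',(199,178),(215,291)),('box',(265,147),(229,225))]:
    for t,s,s0,(x,y) in(('a',a,a0,pa),('b',b,b0,pb)):
        T=s0['color'][y-16:y+16,x-18:x+18];S=s['color'][y-28:y+28,x-30:x+30]
        r=cv2.matchTemplate(S,T,cv2.TM_CCOEFF_NORMED);_,v,_,l=cv2.minMaxLoc(r);print(n,t,round(v,2),(l[0]-12,l[1]-12),end=' | ')
print()
for P in[(.6357,.0721),(.6386,.2072)]:
    for t,s in(('a',a),('b',b)):
        q=proj(s,[(*P,.144)])[0];qb=proj(s,[(*P,.099)])[0];x0,y0=int(q[0])-9,int(q[1])-8
        g=s['color'][y0:y0+17+8,x0:x0+19].mean(2);ys,xs=np.nonzero(g<32);print(t,'pred cap top',q,'bottom',qb,'dark x',xs.min()+x0,xs.max()+x0,xs.mean()+x0,'y',ys.min()+y0,ys.max()+y0,len(xs))
E
```

```text
cup a 0.63 (0, 0) | cup b 0.56 (1, 1) | glue a 0.99 (0, 0) | glue b 1.0 (0, 0) | tape a 1.0 (0, 0) | tape b 0.99 (0, 0) | eraser a 0.98 (0, 0) | eraser b 0.99 (0, 0) | ink a 1.0 (0, 0) | ink b 1.0 (0, 0) | box a 1.0 (0, 0) | box b 1.0 (0, 0) | 
a pred cap top [275.018 188.358] bottom [276.425 190.494] dark x 271 278 274.72727272727275 y 187 193 33
b pred cap top [280.106 203.594] bottom [281.238 214.711] dark x 277 281 279.14 y 204 216 50
a pred cap top [226.26  186.604] bottom [229.661 188.809] dark x 227 233 229.97142857142856 y 185 191 35
b pred cap top [249.045 242.019] bottom [251.138 252.708] dark x 248 253 250.44230769230768 y 240 252 52
```

```bash
python3 -c "
from bench import manip
print(manip.job_done())"
```

```text
the job is handed in; nothing more can be done
None
```

I handed the job in at about 51 s and no verdict came back: both markers are in the stand (holes 1 and 4), both pans are pressed flush in the palette, the jar's label is within a few degrees of the scanner direction, and no bystander shows as moved (the cup check was weaker because of the arm's shadow).

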